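# Lay a breakfast place on the concrete table

### The arm

A 6-joint arm with a two-finger parallel gripper is mounted at the origin on the work surface. World frame = base frame: x ahead of the robot, y to its left, z up, the work surface at z = 0. Lengths are in m, angles in rad, forces in N, time in s.
With the tool pointing down it reaches from about 0.2 to 0.875 m from the base axis. Payload 3.4 kg.
Tool frame: the origin (TCP) lies midway between the tips of the shut fingers; the grasp point (between the pads) lies 19 mm behind it (grip_point_offset is the distance from the TCP to the grasp point, in m); z points along the fingers, x is the direction in which the jaws open and shut, and the axes are right-handed (so a half turn about z gives the same grasp; the last joint's range is limited). The gripper opens to 94 mm and grips with 3 to 60 N. Pads are 16 mm wide; open, the fingers measure 119 mm over their backs; the gripper's body (75 mm by 177 mm) begins 78 mm behind the grasp point.
Start: joints at [-1.331, 0.276, 1.505, -0, 1.361, -0.121], TCP at [0.203, -0.538, 0.205] pointing down, gripper open.
Joint ranges: [-2.89, 2.89], [-0.75, 2.08], [0.22, 2.7], [-1.18, 4.32], [0.11, 2.71], [-2.7, 2.7]. Speed limits (rad/s): [2.57, 2.57, 3.14, 3.14, 3.14, 3.14].

### API

Orientations are given as a unit quaternion [w, x, y, z].
In Python, from station import get_obs, capture, camera_params, sign_off, grip_point_offset gives the robot as it stands.
- The arm moves only by the tool apply_moves, never from a script. Its argument "rows" is a list of rows, each an object with "slide": the shift along the tool's x, y, z in m, a list of three; "dr": the turn, a rotation vector about the tool's x, y, z in rad, a list of three; "gripper": the gripper's target within -1 to 1 (fully open at 1, half-way at 0, shut at -1). A call has 1 to 12 rows; each row shifts and turns the commanded pose from where the row before left it, along the tool's axes as they then stand; what a row does not reach is not made up. A row lasts 1/10 s, in which the tool goes at most 50 mm and 8.59 degrees, less where a joint would pass 70% of its speed; a pose out of reach is approached as far as the arm can. A call with a gripper value outside its range is refused whole. The fingers move at their own pace and stop on an object; "grip_force" is the grip in N (left out, the last holds). Time passes only in rows, so rows that do not move let the fingers close. It gives the time, the measured TCP pose, the force and the opening at its end, in the units of the state.
- get_obs(): the state, without advancing time (a new reading comes with each control period).
- capture(name): name is "side" or "top" or "wrist"; returns (picture, depth): 420x560x3 uint8, blue, green, red; 420x560 float32, m along the optical axis (not along the pixel's ray), 0 where there is no reading.
- camera_params(name): a dict with "camera_matrix" (3x3 intrinsics, pixels), "distortion" ([k1, k2, p1, p2, k3] as OpenCV has them; the pictures are not rectified), "T" (4x4, takes a point from camera to world coordinates). Camera axes: x right, y down, z forward; pixel columns grow to the right and rows downward; lengths in m; the calibration is good to about 2 mm. A picture is of the moment at which its call begins: read the wrist's pose just before it. camera_params takes no time and is no camera call; for the wrist camera it gives the pose at the moment of the call.
- sign_off(): hands the job in, once; it reports no verdict.
The state is a dict: "time": time; "joint_pos": joint angles; "dq": joint speeds; "joint_torque": joint torques, N m; "tool_pos": TCP position; "ee_rot": TCP orientation; "force": force on the tool from outside, world axes, zero at the start; "wrist_torque": the same for the moment, N m; "grip_width": finger opening in m.
Only numpy, scipy, OpenCV 4.12 (cv2) and the standard library are available. Lean on these libraries where they do the work, as an engineer would, in place of code of your own. Each camera call takes 0.05 s, during which the arm holds its last target.

### The job

Lay this breakfast place for someone sitting on the robot's side of the table: the fork on the cork rest to the left of the copper bowl and the spoon on the cork rest to its right, each centred along its rest with the handle end towards the diner. Stand the empty glass jar upright in the middle of the round wooden coaster in front of the white jug, and put the jar's lid squarely on top of it, just resting, not screwed. Leave the bowl, the jug and the cruet stand where they are, and do not tip the jar over.

Things in the scene. Friction and masses are not known exactly. Their poses are not given: they have to be found in the camera images.
- fork_mid (a point): Steel fork, loose, lying flat, 170 mm long, 60 g; point at mid-length, 3.5 mm above its underside (half-way up the handle). Own x axis runs from the handle towards the tines, z up. At this point the shank is a bar 10 mm wide and 7 mm high: grip it here across its width. The handle behind it is 13 mm wide, the four-tined head 26 mm wide.
- spoon_mid (a point): Steel spoon, loose, lying flat, 170 mm long, 60 g; point at mid-length, 3.5 mm above its underside. Own x axis runs from the handle towards the round bowl of the spoon (42 mm across, 9 mm high), z up. At this point the bar is 10 to 13 mm wide and 7 mm high: grip it here across its width.
- jar_mid (a point): Empty clear glass storage jar, loose, an upright open cylinder 60 mm in outer diameter, 85 mm high, mouth 54 mm inside, wall 3 mm, about 180 g; point on its axis half-way up (42.5 mm above its underside), z up along the axis.
- lid_mid (a point): Lid of the jar, loose, lying the right way up on the table, about 50 g: a black disc 66 mm in diameter and 18 mm high, below it a white plug 46 mm in diameter and 6 mm deep that drops loosely (4 mm play all round) into the jar's mouth; 24 mm high overall. Point on its axis, 12 mm above the plug's underside; z up. When it is seated on the jar this point lies 48.5 mm above the jar's mid point.
- left_rest: Cork cutlery rest, fixed: a flat strip 180 x 46 x 4 mm lying on the table to the left (+y side, seen from the robot) of the copper bowl. Origin at the centre of its underside, its top 4 mm above; x along its length, pointing away from the diner, who sits on the robot's side.
- right_rest: Cork cutlery rest like the other (180 x 46 x 4 mm, fixed), to the right (-y side) of the copper bowl. Origin at the centre of its underside; x along its length, pointing away from the diner.
- coaster: Round dark wooden coaster, fixed, 84 mm in diameter and 6 mm thick, on the robot's side of the jug. Origin at the centre of its underside, z up.
- bowl: Copper-coloured metal bowl, loose, standing between the two cork rests, 124 mm in diameter at the rim, 48 mm high. Origin at the centre of its underside. To be left where it is.
- jug: White ceramic jug, loose, 92 mm in diameter, 140 mm high, handle reaching 80 mm from the axis on its far side (+x). Origin at the centre of its underside. To be left where it is; stands at random to the left or right of the cruet stand.
- cruet_stand: Clear acrylic cruet stand, loose, base 75 x 115 mm (x, y), 166 mm high over its centre rod, with an amber and a green cruet. Origin at the centre of its underside. To be left where it is.
Things that resemble listed ones, but are neither listed nor needed, are in the scene too. There is more than one size of the part that bears lid_mid; the job needs the middle-sized.

How it is judged:
By the outcome, as a careful person would: the job done as asked, in the order asked, and still so for the second after the job is handed in, with the robot touching nothing.
It also fails if it takes over 120 s, if anything falls off the work surface, if the arm or the gripper's body presses on something with over 40 N, if the wrist force passes 120 N, or if a joint passes its speed limit or range.

## Working session

There is one attempt and no reset: what is moved stays moved. The work goes in short steps, Python scripts to look and compute and a tool call to move; the robot and the scene stay as the last step left them, time stands still between calls to the robot, and variables do not carry over. Pictures are saved under pics/ and viewed, and the job is handed in when it is done.

Besides the shell and the picture viewer there is one more tool, called after ">>>" by a JSON object that holds its "api" and its "payload". apply_moves: Moves the arm, as the interface text tells. Its arguments: {"type":"object","properties":{"rows":{"type":"array","items":{"type":"object","properties":{"slide":{"type":"array","items":{"type":"number"}},"dr":{"type":"array","items":{"type":"number"}},"gripper":{"type":"number"}}}},"grip_force":{"type":"number"}},"required":["rows"]}

```bash
ls; mkdir -p pics; python3 - <<'E'
from station import *
import cv2,json
o=get_obs();print(o); print(grip_point_offset if not callable(grip_point_offset) else grip_point_offset())
import numpy as np
for n in ("top","side"):
    p,d=capture(n);cv2.imwrite(f"pics/{n}0.png",p);np.save(f"{n}0.npy",d)
    print(n,camera_params(n))
E
```

```text
pics
{'time': 0.0, 'joint_pos': array([-1.33099513e+00,  2.76590740e-01,  1.50608898e+00, -1.35097161e-05,
        1.36066362e+00, -1.21005046e-01]), 'dq': array([ 0.00134497, -0.00032782, -0.00057902, -0.00067032, -0.00060472,
        0.00045176]), 'joint_torque': array([ 1.64171994e-03, -4.04572678e+01, -2.37229443e+01,  7.03824637e-02,
        3.44818714e-02, -1.30159292e-04]), 'tool_pos': array([ 0.20284991, -0.5374545 ,  0.20462474]), 'ee_rot': array([-5.76185589e-04,  8.22505406e-01, -5.68756618e-01, -6.58996890e-04]), 'force': array([-0.23954257, -1.16939211,  0.20525113]), 'wrist_torque': array([0.04144094, 0.04607658, 0.01555571]), 'grip_width': 0.09394967865216027}
0.0188
top {'camera_matrix': array([[407.40434329,   0.        , 282.44081539],
       [  0.        , 407.40434329, 217.59816765],
       [  0.        ,   0.        ,   1.        ]]), 'distortion': array([0.02486462, 0.        , 0.        , 0.        , 0.        ]), 'T': array([[ 2.51906965e-03, -9.93061383e-01,  1.17570165e-01,
         4.76245460e-01],
       [-9.99556643e-01,  9.87560769e-04,  2.97580705e-02,
        -3.90214458e-03],
       [-2.96676983e-02, -1.17593002e-01, -9.92618614e-01,
         9.32186197e-01],
       [ 0.00000000e+00,  0.00000000e+00,  0.00000000e+00,
         1.00000000e+00]])}
side {'camera_matrix': array([[406.09374789,   0.        , 284.94188191],
       [  0.        , 406.09374789, 212.68106887],
       [  0.        ,   0.        ,   1.        ]]), 'distortion': array([-0.10928785,  0.        ,  0.        ,  0.        ,  0.        ]), 'T': array([[ 0.97535125, -0.16012505,  0.15182195,  0.44141064],
       [-0.2206181 , -0.69457778,  0.68475497, -0.60777246],
       [-0.00419427, -0.70137128, -0.71278379,  0.67538168],
       [ 0.        ,  0.        ,  0.        ,  1.        ]])}
```

View pics/top0.png

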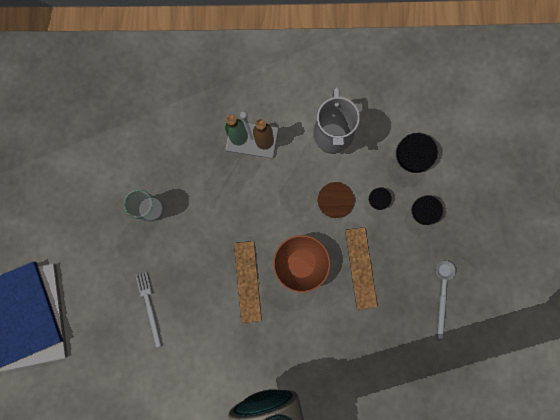

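View pics/side0.png

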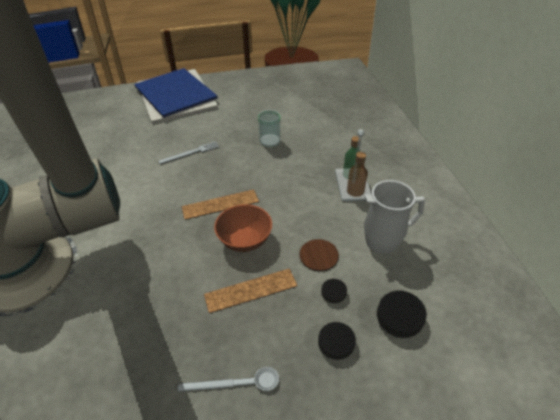

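The top view shows the jar at (143,206), the fork at (149,310), the spoon at (443,300), the coaster at (336,200), and the rests at (248,282) and (361,269). There are three lids: small (380,199), middle (427,210) and large (416,153). Next I'll take enlarged crops.

```bash
cat > h.py <<'E'
import numpy as np,cv2
from station import *
def ray(n,u,v,P=None):
    P=P or camera_params(n)
    q=cv2.undistortPoints(np.array([[[u,v]]],float),P["camera_matrix"],P["distortion"])[0,0]
    T=P["T"];return T[:3,3],T[:3,:3]@np.array([q[0],q[1],1.])
def at(n,u,v,z,P=None):
    o,d=ray(n,u,v,P);return o+d*(z-o[2])/d[2]
def proj(n,p,P=None):
    P=P or camera_params(n);Ti=np.linalg.inv(P["T"])
    r,_=cv2.Rodrigues(Ti[:3,:3]);return cv2.projectPoints(np.array(p,float).reshape(-1,1,3),r,Ti[:3,3],P["camera_matrix"],P["distortion"])[0][:,0]
def crop(img,x0,y0,w,h,s,name):
    c=cv2.resize(img[y0:y0+h,x0:x0+w],None,fx=s,fy=s,interpolation=cv2.INTER_CUBIC)
    for i in range(0,w,10): cv2.putText(c,str(x0+i) if i%20==0 else '|',(i*s,8),0,.32,(0,255,255),1)
    for i in range(0,h,10): cv2.putText(c,str(y0+i) if i%20==0 else '-',(0,i*s+4),0,.32,(0,255,255),1)
    cv2.imwrite(name,c)
E
python3 - <<'E'
from h import *
p=cv2.imread("pics/top0.png")
crop(p,110,170,90,190-0,3,"pics/c1.png") 
crop(p,225,170,160,160,4,"pics/c2.png")
crop(p,360,125,110,75+145,2*1,"pics/c3.png")
crop(p,365,130,100,100,6,"pics/c4.png")
crop(p,400,250,90,100,6,"pics/c5.png")
crop(p,120,260,90,95,6,"pics/c6.png")
E
```

```text
(no output)
```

View pics/c2.png

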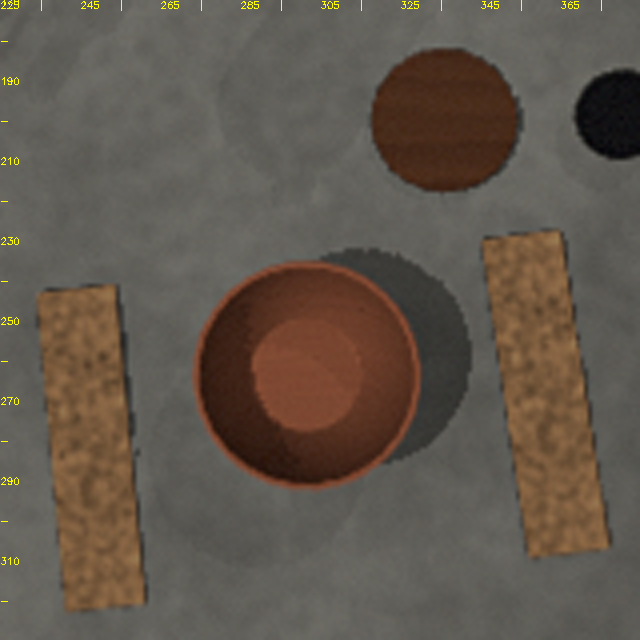

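View pics/c4.png

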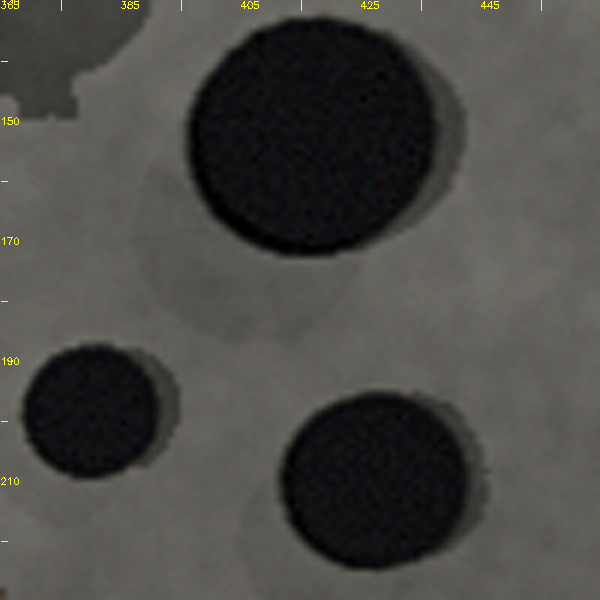

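View pics/c5.png

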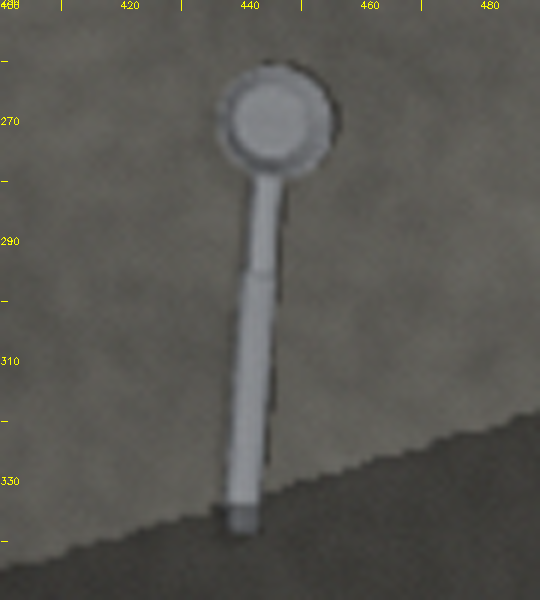

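View pics/c6.png

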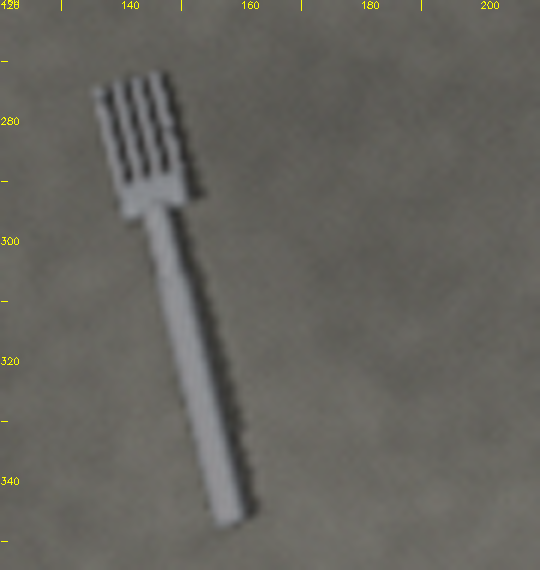

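View pics/c1.png

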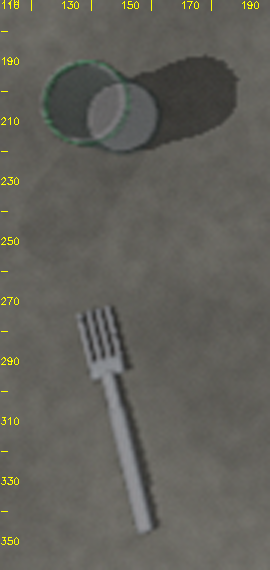

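```bash
cat > m.py <<'E'
from h import *
d=np.load("top0.npy");p=cv2.imread("pics/top0.png");P=camera_params("top")
V,U=np.mgrid[:420,:560]
q=cv2.undistortPoints(np.stack([U,V],-1).reshape(-1,1,2).astype(float),P["camera_matrix"],P["distortion"]).reshape(420,560,2)
W=np.concatenate([q,np.ones((420,560,1))],-1)*d[...,None]
W=W@P["T"][:3,:3].T+P["T"][:3,3]
E
python3 - <<'E'
from m import *
def box(x0,y0,x1,y1): return W[y0:y1,x0:x1],p[y0:y1,x0:x1]
for n,b in dict(lidM=(407,190,450,230),lidS=(365,185,395,212),lidL=(390,128,445,176),table=(180,300,230,360),jug=(310,90,365,160)).items():
    w,c=box(*b); w=w.reshape(-1,3)
    z=w[:,2]; t=np.percentile(z,97); print(n,"z",np.round(np.percentile(z,[1,5,25,50,75,95,99]),4))
    m=(z>t-0.006)&(c.reshape(-1,3).max(1)<60 if n[:3]=='lid' else True)
    if m.sum()>5:
        (cx,cy),r=cv2.minEnclosingCircle(w[m][:,:2].astype(np.float32)); print("  c",w[m][:,:2].mean(0).round(4),"enc",round(cx,4),round(cy,4),"D",round(2*r,4))
        # color-only circle on the plane
# pixel readings
f=lambda X,Y,x0,y0,s:(x0+(X+.5)/s-.5,y0+(Y+.5)/s-.5)
A=lambda X,Y,x0,y0,s,z:at("top",*f(X,Y,x0,y0,s),z)
# rests
for nm,cs in dict(left=[(37,295),(118,286),(146,603),(65,610)],right=[(483,240),(563,230),(609,547),(528,557)]).items():
    c=np.array([A(x,y,225,170,4,.004) for x,y in cs]); far=(c[0]+c[1])/2;near=(c[2]+c[3])/2
    e=far-near; print(nm,c.mean(0).round(4),"L",np.linalg.norm(e).round(4),"W",np.linalg.norm(c[0]-c[1]).round(4),"ang",np.degrees(np.arctan2(e[1],e[0])).round(2))
for nm,L in dict(coaster=(371,523,47,193,.006),bowl=(194,419,261,488,.048)).items():
    a,b,t,u,z=L; l=A(a,(t+u)/2,225,170,4,z);r=A(b,(t+u)/2,225,170,4,z);T=A((a+b)/2,t,225,170,4,z);B=A((a+b)/2,u,225,170,4,z)
    print(nm,((l+r+T+B)/4).round(4),np.linalg.norm(l-r),np.linalg.norm(T-B))
# cutlery
e=A(275,63,400,250,6,.008);h=A(243,534,400,250,6,.004);print("spoon",((e+h)/2).round(4),np.linalg.norm(e-h),np.degrees(np.arctan2(*(e-h)[1::-1])))
e=A(127,80,120,260,6,.004);h=A(230,524,120,260,6,.005);print("fork",((e+h)/2).round(4),np.linalg.norm(e-h),np.degrees(np.arctan2(*(e-h)[1::-1])))
# jar rim c1 scale3
l,r,t,b=43,131,61,142
z=.085;a=[A(l,102,110,170,3,z),A(r,102,110,170,3,z),A(87,t,110,170,3,z),A(87,b,110,170,3,z)];print("jar rim",np.mean(a,0).round(4),np.linalg.norm(a[0]-a[1]),np.linalg.norm(a[2]-a[3]))
l,r,t,b=88,158,83,152
z=.0;a=[A(l,118,110,170,3,z),A(r,118,110,170,3,z),A(122,t,110,170,3,z),A(122,b,110,170,3,z)];print("jar base",np.mean(a,0).round(4),np.linalg.norm(a[0]-a[1]),np.linalg.norm(a[2]-a[3]))
E
```

```text
lidM z [-0.0038 -0.0026 -0.0006  0.0018  0.0232  0.0254  0.0269]
  c [ 0.6014 -0.2986] enc 0.5465 -0.1671 D 0.3555
lidS z [-0.0032 -0.0022 -0.0003  0.0031  0.0179  0.0202  0.0213]
  c [ 0.6284 -0.1959] enc 0.5593 -0.1103 D 0.2702
lidL z [-0.0036 -0.0023 -0.0001  0.0136  0.032   0.0341  0.0353]
  c [ 0.7309 -0.2781] enc 0.6151 -0.1617 D 0.4206
table z [-0.0047 -0.0036 -0.002  -0.0008  0.0003  0.0019  0.003 ]
  c [0.3353 0.1974] enc 0.3734 0.1235 D 0.3276
jug z [-0.0036 -0.0023 -0.0002  0.0062  0.0914  0.1395  0.1425]
  c [ 0.7504 -0.0863] enc 0.6447 -0.0538 D 0.3515
left [0.4416 0.1026 0.004 ] L 0.1769 W 0.0466 ang 5.9
right [ 0.4731 -0.1529  0.004 ] L 0.1778 W 0.0457 ang 6.99
coaster [ 0.6274 -0.0997  0.006 ] 0.0867136358258138 0.08468216428215654
bowl [ 0.4822 -0.0181  0.048 ] 0.12102924554907556 0.1214073199107906
spoon [ 0.4052 -0.3297  0.006 ] 0.17111067329260213 -6.065896792231762
fork [0.3786 0.3228 0.0045] 0.16892979412531212 15.947328597098622
jar rim [0.6069 0.3264 0.085 ] 0.062470602135978784 0.057916243386938994
jar base [0.6074 0.3313 0.    ] 0.0545770019796923 0.05409111643831603
```

```bash
cat >> h.py <<'E'
from scipy.spatial.transform import Rotation as Rn
def plan(x,y,z,a_deg):
    """tool-frame deltas to get TCP to x,y,z with jaw yaw a (rotation first, then slide)"""
    o=get_obs();q=o["ee_rot"];R=Rn.from_quat([q[1],q[2],q[3],q[0]]).as_matrix()
    a=np.radians(a_deg);Rt=np.array([[np.cos(a),np.sin(a),0],[np.sin(a),-np.cos(a),0],[0,0,-1]]).T.T
    Rt=np.column_stack([[np.cos(a),np.sin(a),0],[np.sin(a),-np.cos(a),0],[0,0,-1]])
    print("t",round(o["time"],2),"pos",o["tool_pos"].round(4),"yaw",np.degrees(np.arctan2(R[1,0],R[0,0])).round(2),"F",o["force"].round(2),"w",round(o["grip_width"],4),"j6",o["joint_pos"][5].round(2))
    dp=np.array([x,y,z])-o["tool_pos"]
    print("rot first dr",Rn.from_matrix(R.T@Rt).as_rotvec().round(4),"then slide",(Rt.T@dp).round(4)," | slide with current R",(R.T@dp).round(4))
E
python3 - <<'E'
from m import *
def circ(b,zt,dark=True):
    x0,y0,x1,y1=b;w=W[y0:y1,x0:x1].reshape(-1,3);dd=d[y0:y1,x0:x1].ravel()
    m=(dd>0)&(abs(w[:,2]-zt)<.008);w=w[m];c=np.median(w[:,:2],0)
    print(b,m.sum(),w.mean(0).round(4),"areaD~",(w[:,:2].max(0)-w[:,:2].min(0)).round(4),((w[:,:2].max(0)+w[:,:2].min(0))/2).round(4))
circ((407,190,450,230),.024);circ((365,185,395,212),.019);circ((390,128,445,176),.033)
P=camera_params("wrist");o=get_obs();q=o["ee_rot"];R=Rn.from_quat([q[1],q[2],q[3],q[0]]).as_matrix()
print("cam in tool",R.T@(P["T"][:3,3]-o["tool_pos"]),"\n",(R.T@P["T"][:3,:3]).round(3),P["camera_matrix"][0,0])
plan(.3786,.3228,.2,-74.1)
E
```

```text
(407, 190, 450, 230) 718 [ 0.6014 -0.2991  0.0234] areaD~ [0.0651 0.0663] [ 0.6021 -0.2998]
(365, 185, 395, 212) 389 [ 0.6287 -0.1959  0.0179] areaD~ [0.0496 0.0494] [ 0.6294 -0.1964]
(390, 128, 445, 176) 1245 [ 0.7314 -0.2784  0.032 ] areaD~ [0.0868 0.088 ] [ 0.7319 -0.2786]
cam in tool [ 0.00066368 -0.07013008 -0.17987157] 
 [[ 1.    -0.001 -0.001]
 [ 0.002  0.971  0.239]
 [ 0.    -0.239  0.971]] 291.5410866719119
t 0.1 pos [ 0.2029 -0.5375  0.2047] yaw -69.33 F [0.09 0.38 0.49] w 0.0945 j6 -0.12
rot first dr [-0.0001  0.0016  0.0833] then slide [-0.7792 -0.4047  0.0047]  | slide with current R [-0.7429 -0.4681  0.006 ]
```

The middle lid is the one at (427,210). It measures 66 mm across and 23 mm high; the others are 50 mm and 87 mm across. Now I'll move above the fork.

>>> {"api": "apply_moves", "payload": {"rows": [{"dr": [0,0,0.083],"gripper": 1},{"slide": [-0.039,-0.02,0]},{"slide": [-0.039,-0.02,0]},{"slide": [-0.039,-0.02,0]},{"slide": [-0.039,-0.02,0]},{"slide": [-0.039,-0.02,0]},{"slide": [-0.039,-0.02,0]},{"slide": [-0.039,-0.02,0]},{"slide": [-0.039,-0.02,0]},{"slide": [-0.039,-0.02,0]},{"slide": [-0.039,-0.02,0]}]}}

```text
invalid input
```

>>> {"api": "apply_moves", "payload": {"rows": [{"slide": [-0.039,-0.02,0]},{"slide": [-0.039,-0.02,0]},{"slide": [-0.039,-0.02,0]},{"slide": [-0.039,-0.02,0]},{"slide": [-0.039,-0.02,0]},{"slide": [-0.039,-0.02,0]},{"slide": [-0.039,-0.02,0]},{"slide": [-0.039,-0.02,0]},{"slide": [-0.039,-0.02,0]},{"slide": [-0.039,-0.02,0]},{"slide": [0,0,0]}]}}

```text
invalid input
```

```bash
python3 - <<'E'
from h import *
plan(.3786,.3228,.2,-74.1)
P=camera_params("wrist");p,d=capture("wrist");cv2.imwrite("pics/w1.png",p)
import pickle;pickle.dump((P,d),open("w1.pkl","wb"))
print(proj("wrist",[[.3786,.3228,.004]],P))
E
```

```text
t 0.1 pos [ 0.2029 -0.5375  0.2047] yaw -69.33 F [0.09 0.38 0.49] w 0.0945 j6 -0.12
rot first dr [-0.0001  0.0016  0.0833] then slide [-0.7792 -0.4047  0.0047]  | slide with current R [-0.7429 -0.4681  0.006 ]
[[-175.11565097  -78.52712064]]
```

View pics/w1.png

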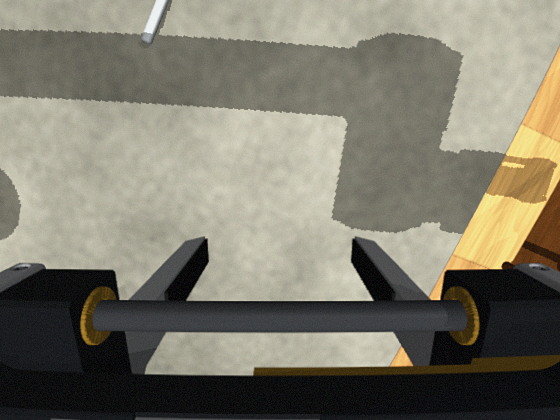

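The wrist view shows only table and the spoon's handle end at (148,40), because the moves were refused. I'll resend them with every field filled in.

>>> {"api": "apply_moves", "payload": {"rows": [{"slide": [0,0,0],"dr": [0,0,0.083],"gripper": 1},{"slide": [-0.039,-0.02,0],"dr": [0,0,0],"gripper": 1},{"slide": [-0.039,-0.02,0],"dr": [0,0,0],"gripper": 1},{"slide": [-0.039,-0.02,0],"dr": [0,0,0],"gripper": 1},{"slide": [-0.039,-0.02,0],"dr": [0,0,0],"gripper": 1},{"slide": [-0.039,-0.02,0],"dr": [0,0,0],"gripper": 1},{"slide": [-0.039,-0.02,0],"dr": [0,0,0],"gripper": 1},{"slide": [-0.039,-0.02,0],"dr": [0,0,0],"gripper": 1},{"slide": [-0.039,-0.02,0],"dr": [0,0,0],"gripper": 1},{"slide": [-0.039,-0.02,0],"dr": [0,0,0],"gripper": 1},{"slide": [-0.039,-0.02,0],"dr": [0,0,0],"gripper": 1}], "grip_force": 20}}

```text
time: 1.25
tool_pos: [0.2881, -0.1064, 0.2055]
ee_rot: [-0.0, 0.798, -0.603, 0.0]
force: [1.3, 0.7, 0.5]
grip_width: 0.0938
```

>>> {"api": "apply_moves", "payload": {"rows": [{"slide": [-0.039,-0.02,0],"dr": [0,0,0],"gripper": 1},{"slide": [-0.039,-0.02,0],"dr": [0,0,0],"gripper": 1},{"slide": [-0.039,-0.02,0],"dr": [0,0,0],"gripper": 1},{"slide": [-0.039,-0.02,0],"dr": [0,0,0],"gripper": 1},{"slide": [-0.039,-0.02,0],"dr": [0,0,0],"gripper": 1},{"slide": [-0.039,-0.02,0],"dr": [0,0,0],"gripper": 1},{"slide": [-0.039,-0.02,0],"dr": [0,0,0],"gripper": 1},{"slide": [-0.039,-0.02,0],"dr": [0,0,0],"gripper": 1},{"slide": [-0.039,-0.02,0],"dr": [0,0,0],"gripper": 1},{"slide": [-0.039,0.01,0],"dr": [0,0,0],"gripper": 1},{"slide": [0,0.03,0],"dr": [0,0,0],"gripper": 1},{"slide": [0,0,0],"dr": [0,0,0],"gripper": 1}]}}

```text
time: 2.45
tool_pos: [0.3123, 0.305, 0.2047]
ee_rot: [0.002, 0.799, -0.601, -0.001]
force: [0.6, -0.3, -0.0]
grip_width: 0.0936
```

```bash
cat > wl.py <<'E'
import sys,pickle
from h import *
def look(n):
    P=camera_params("wrist");p,d=capture("wrist");cv2.imwrite(f"pics/{n}.png",p);pickle.dump((P,d),open(f"{n}.pkl","wb"));return P,p,d
E
python3 - <<'E'
from wl import *
plan(.3786,.3228,.2,-74.1)
P,p,d=look("w2");print(proj("wrist",[[.3786,.3228,.004]],P))
E
```

```text
t 2.45 pos [0.3123 0.305  0.2047] yaw -73.88 F [ 0.65 -0.32 -0.03] w 0.0936 j6 1.9
rot first dr [ 0.0043 -0.001   0.0038] then slide [ 0.001  -0.0687  0.0047]  | slide with current R [ 0.0013 -0.0687  0.0044]
[[279.90002516 141.68042014]]
```

View pics/w2.png

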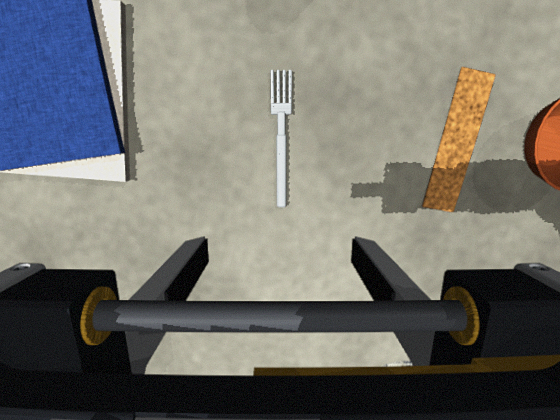

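The wrist view shows the fork from its tine tips at about (282,69) to its handle end at (281,207), with the left rest at (460,140). I'll measure both here.

```bash
python3 - <<'E'
from h import *
p=cv2.imread("pics/w2.png");crop(p,255,60,60,160,5,"pics/w2a.png")
crop(p,415,60,90,160,5,"pics/w2b.png")
a=cv2.imread("pics/w2a.png");b=cv2.imread("pics/w2b.png");cv2.imwrite("pics/w2c.png",np.hstack([a,b])[:, :800])
E
```

```text
(no output)
```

View pics/w2c.png

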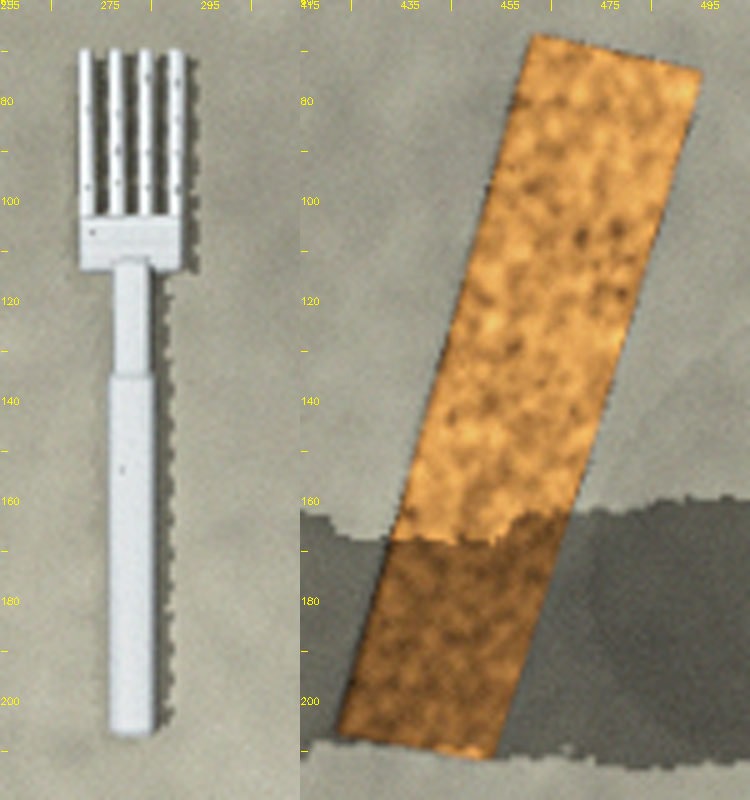

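```bash
python3 - <<'E'
from h import *
import pickle
P,_=pickle.load(open("w2.pkl","rb"))
A=lambda X,Y,x0,y0,s,z:at("wrist",x0+(X+.5)/s-.5,y0+(Y+.5)/s-.5,z,P)
e=A(131,49,255,60,5,.005);h=A(131,735,255,60,5,.005)
print("fork",((e+h)/2).round(4),np.linalg.norm(e-h).round(4),np.degrees(np.arctan2(*(e-h)[1::-1])).round(2))
c=np.array([A(x,y,415,60,5,.004) for x,y in [(233,34),(403,72),(192,760),(37,737)]]);f=(c[0]+c[1])/2;n=(c[2]+c[3])/2;e=f-n
print("left",c.mean(0).round(4),np.linalg.norm(e).round(4),np.linalg.norm(c[0]-c[1]).round(4),np.degrees(np.arctan2(e[1],e[0])).round(2))
E
```

```text
fork [0.3793 0.3218 0.005 ] 0.1696 16.09
left [0.4418 0.1024 0.004 ] 0.1788 0.0454 6.29
```

>>> {"api": "apply_moves", "payload": {"rows": [{"slide": [0.002,-0.035,0.035],"dr": [0.004,0,0.004],"gripper": 0.2},{"slide": [0,-0.034,0.035],"dr": [0,0,0],"gripper": 0},{"slide": [0,0,0.035],"dr": [0,0,0],"gripper": -0.2},{"slide": [0,0,0.03],"dr": [0,0,0],"gripper": -0.2},{"slide": [0,0,0.02],"dr": [0,0,0],"gripper": -0.2},{"slide": [0,0,0],"dr": [0,0,0],"gripper": -0.2},{"slide": [0,0,0],"dr": [0,0,0],"gripper": -0.2}]}}

```text
time: 3.2
tool_pos: [0.3844, 0.3222, 0.0508]
ee_rot: [-0.002, 0.797, -0.604, 0.001]
force: [0.6, 0.2, -0.0]
grip_width: 0.0413
```

```bash
python3 - <<'E'
from wl import *
plan(.379,.3222,.002,-74.)
E
```

```text
t 3.2 pos [0.3844 0.3222 0.0508] yaw -74.37 F [ 0.58  0.16 -0.01] w 0.0413 j6 1.86
rot first dr [-0.0044 -0.0001 -0.0064] then slide [-0.0015  0.0052  0.0488]  | slide with current R [-0.0015  0.0054  0.0487]
```

>>> {"api": "apply_moves", "payload": {"rows": [{"slide": [-0.0015,0.005,0.02],"dr": [-0.004,0,-0.006],"gripper": -0.2},{"slide": [0,0,0.015],"dr": [0,0,0],"gripper": -0.2},{"slide": [0,0,0.008],"dr": [0,0,0],"gripper": -0.2},{"slide": [0,0,0],"dr": [0,0,0],"gripper": -0.2},{"slide": [0,0,0],"dr": [0,0,0],"gripper": -0.2}]}}

```text
time: 3.7
tool_pos: [0.3793, 0.3229, 0.0085]
ee_rot: [-0.001, 0.799, -0.602, 0.0]
force: [-0.3, 0.5, -0.1]
grip_width: 0.0377
```

```bash
python3 - <<'E'
from wl import *
plan(.379,.3222,.002,-74.)
E
```

```text
t 3.7 pos [0.3793 0.3229 0.0085] yaw -73.97 F [-0.32  0.47 -0.1 ] w 0.0377 j6 1.86
rot first dr [-0.0021  0.0005  0.0005] then slide [0.0006 0.0005 0.0065]  | slide with current R [0.0006 0.0005 0.0065]
```

>>> {"api": "apply_moves", "payload": {"rows": [{"slide": [0.0005,0.0005,0.006],"dr": [-0.002,0,0],"gripper": -0.2},{"slide": [0,0,0],"dr": [0,0,0],"gripper": -0.2},{"slide": [0,0,0],"dr": [0,0,0],"gripper": -1},{"slide": [0,0,0],"dr": [0,0,0],"gripper": -1},{"slide": [0,0,0],"dr": [0,0,0],"gripper": -1},{"slide": [0,0,0],"dr": [0,0,0],"gripper": -1},{"slide": [0,0,0],"dr": [0,0,0],"gripper": -1},{"slide": [0,0,0],"dr": [0,0,0],"gripper": -1}]}}

```text
time: 4.5
tool_pos: [0.378, 0.3219, 0.0016]
ee_rot: [0.001, 0.799, -0.602, -0.001]
force: [-0.9, -0.1, 1.2]
grip_width: 0.0126
```

```bash
python3 - <<'E'
from wl import *
plan(.379,.3222,.002,-74.)
P,p,d=look("w3")
E
```

```text
t 4.5 pos [0.378  0.3219 0.0016] yaw -73.97 F [-0.85 -0.08  1.16] w 0.0126 j6 1.86
rot first dr [ 0.0018 -0.      0.0005] then slide [-0.0001 -0.001  -0.0004]  | slide with current R [-0.0001 -0.001  -0.0004]
```

View pics/w3.png

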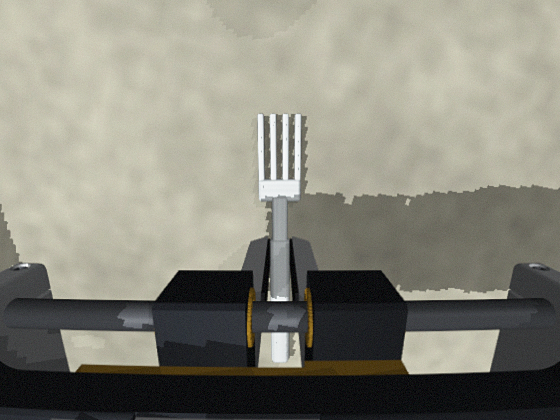

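The fork is gripped (opening 12.6 mm, on its handle), with the tines straight ahead at (280,115). I'll lift it, turn it and carry it over the left rest.

>>> {"api": "apply_moves", "payload": {"rows": [{"slide": [0,0,-0.02],"dr": [0,0,0],"gripper": -1},{"slide": [0,0,-0.03],"dr": [0,0,0.087],"gripper": -1},{"slide": [0,0,-0.02],"dr": [0,0,0.087],"gripper": -1},{"slide": [0.025,-0.005,0],"dr": [0,0,0],"gripper": -1},{"slide": [0.0375,-0.0065,0],"dr": [0,0,0],"gripper": -1},{"slide": [0.0375,-0.0065,0],"dr": [0,0,0],"gripper": -1},{"slide": [0.0375,-0.0065,0],"dr": [0,0,0],"gripper": -1},{"slide": [0.0375,-0.0065,0],"dr": [0,0,0],"gripper": -1},{"slide": [0.03,-0.005,0],"dr": [0,0,0],"gripper": -1},{"slide": [0.02,-0.003,0],"dr": [0,0,0],"gripper": -1},{"slide": [0,0,0],"dr": [0,0,0],"gripper": -1},{"slide": [0,0,0],"dr": [0,0,0],"gripper": -1}]}}

```text
time: 5.75
tool_pos: [0.4404, 0.1022, 0.0714]
ee_rot: [0.001, 0.743, -0.669, -0.001]
force: [0.9, 0.2, -0.3]
grip_width: 0.0125
```

```bash
python3 - <<'E'
from wl import *
plan(.4407,.1024,.012,-83.9)
P,p,d=look("w4")
E
```

```text
t 5.75 pos [0.4404 0.1022 0.0714] yaw -84.02 F [ 0.87  0.18 -0.35] w 0.0125 j6 1.54
rot first dr [ 0.0026  0.0001 -0.0022] then slide [-0.0001 -0.0003  0.0594]  | slide with current R [-0.0001 -0.0005  0.0594]
```

View pics/w4.png

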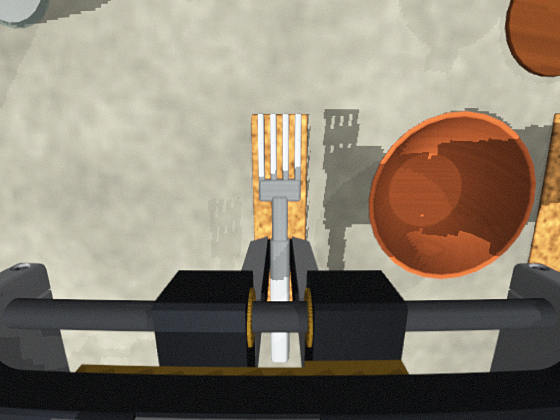

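>>> {"api": "apply_moves", "payload": {"rows": [{"slide": [0,0,0.025],"dr": [0.002,0,-0.002],"gripper": -1},{"slide": [0,0,0.02],"dr": [0,0,0],"gripper": -1},{"slide": [0,0,0.012],"dr": [0,0,0],"gripper": -1},{"slide": [0,0,0.005],"dr": [0,0,0],"gripper": -1},{"slide": [0,0,0],"dr": [0,0,0],"gripper": -1},{"slide": [0,0,0],"dr": [0,0,0],"gripper": -1}]}}

```text
time: 6.4
tool_pos: [0.4409, 0.1028, 0.0099]
ee_rot: [-0.0, 0.744, -0.668, 0.0]
force: [0.7, 0.4, -0.3]
grip_width: 0.0127
```

```bash
python3 - <<'E'
from wl import *
plan(.4407,.1024,.006,-83.9)
E
```

```text
t 6.4 pos [0.4409 0.1028 0.0099] yaw -83.77 F [ 0.69  0.42 -0.26] w 0.0127 j6 1.54
rot first dr [-0.0008 -0.0003  0.0022] then slide [0.0004 0.0003 0.0039]  | slide with current R [0.0004 0.0003 0.0039]
```

Lower the last bit, open only partway (the bowl is close by), then lift.

>>> {"api": "apply_moves", "payload": {"rows": [{"slide": [0,0,0.002],"dr": [0,0,0],"gripper": -1},{"slide": [0,0,0.0015],"dr": [0,0,0],"gripper": -1},{"slide": [0,0,0],"dr": [0,0,0],"gripper": -1},{"slide": [0,0,0],"dr": [0,0,0],"gripper": -1}]}}

```text
time: 6.8
tool_pos: [0.4407, 0.1021, 0.0062]
ee_rot: [0.0, 0.744, -0.668, 0.0]
force: [-1.1, 0.4, 0.1]
grip_width: 0.0129
```

>>> {"api": "apply_moves", "payload": {"rows": [{"slide": [0,0,0],"dr": [0,0,0],"gripper": -0.5},{"slide": [0,0,0],"dr": [0,0,0],"gripper": -0.5},{"slide": [0,0,0],"dr": [0,0,0],"gripper": -0.5},{"slide": [0,0,0],"dr": [0,0,0],"gripper": -0.5},{"slide": [0,0,-0.03],"dr": [0,0,0],"gripper": -0.5},{"slide": [0,0,-0.045],"dr": [0,0,0],"gripper": 0},{"slide": [0,0.03,-0.045],"dr": [0,0,0],"gripper": 0.5},{"slide": [0,0.035,-0.04],"dr": [0,0,0],"gripper": 1},{"slide": [0,0,-0.02],"dr": [0,0,0],"gripper": 1},{"slide": [0,0,0],"dr": [0,0,0],"gripper": 1},{"slide": [0,0,0],"dr": [0,0,0],"gripper": 1}]}}

```text
time: 7.9
tool_pos: [0.3805, 0.0957, 0.18]
ee_rot: [-0.0, 0.744, -0.668, 0.0]
force: [0.9, -0.7, 0.3]
grip_width: 0.0678
```

```bash
python3 - <<'E'
from wl import *
plan(.4052,-.3297,.2,-96)
P,p,d=look("w5")
E
```

```text
t 7.9 pos [0.3805 0.0957 0.18  ] yaw -83.83 F [ 0.89 -0.73  0.27] w 0.0678 j6 1.53
rot first dr [-0.0008 -0.0004  0.2125] then slide [ 0.4205 -0.0691 -0.02  ]  | slide with current R [ 0.4256  0.0211 -0.0198]
```

View pics/w5.png

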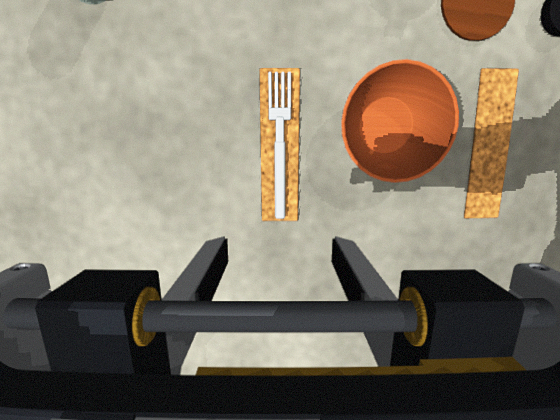

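The fork lies centred on the left rest at (280,145). Next is the spoon.

>>> {"api": "apply_moves", "payload": {"rows": [{"slide": [0,0,-0.01],"dr": [0,0,0.106],"gripper": 1},{"slide": [0,0,-0.01],"dr": [0,0,0.106],"gripper": 1},{"slide": [0.042,0,0],"dr": [0,0,0],"gripper": 1},{"slide": [0.042,0,0],"dr": [0,0,0],"gripper": 1},{"slide": [0.042,0,0],"dr": [0,0,0],"gripper": 1},{"slide": [0.042,0,0],"dr": [0,0,0],"gripper": 1},{"slide": [0.042,0,0],"dr": [0,0,0],"gripper": 1},{"slide": [0.042,0,0],"dr": [0,0,0],"gripper": 1},{"slide": [0.042,0,0],"dr": [0,0,0],"gripper": 1},{"slide": [0.042,0,0],"dr": [0,0,0],"gripper": 1},{"slide": [0.042,0,0],"dr": [0,0,0],"gripper": 1},{"slide": [0.042,-0.003,0],"dr": [0,0,0],"gripper": 1}]}}

```text
time: 9.15
tool_pos: [0.3385, -0.3236, 0.1981]
ee_rot: [0.0, -0.669, 0.743, 0.002]
force: [1.2, -0.1, -0.3]
grip_width: 0.0939
```

>>> {"api": "apply_moves", "payload": {"rows": [{"slide": [0,0,0],"dr": [0,0,0],"gripper": 1},{"slide": [0,0,0],"dr": [0,0,0],"gripper": 1}]}}

```text
time: 9.35
tool_pos: [0.3389, -0.3222, 0.1981]
ee_rot: [0.0, -0.669, 0.744, 0.002]
force: [-0.7, 0.8, -0.4]
grip_width: 0.094
```

```bash
python3 - <<'E'
from wl import *
plan(.4052,-.3297,.2,-96)
P,p,d=look("w6")
crop(p,180,0,200,220,3,"pics/w6a.png")
E
```

```text
t 9.35 pos [ 0.3389 -0.3222  0.1981] yaw -96.08 F [-0.71  0.79 -0.38] w 0.094 j6 0.77
rot first dr [ 0.0033  0.0038 -0.0015] then slide [ 0.0006 -0.0667 -0.0019]  | slide with current R [ 0.0005 -0.0667 -0.0022]
```

View pics/w6.png

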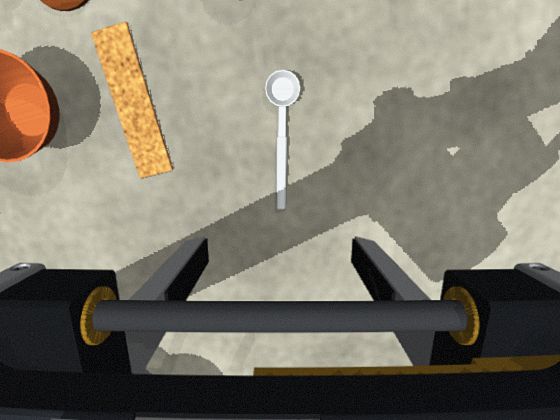

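The spoon runs from about (283,70) to (281,209), and the right rest is at (132,100). I'll crop both to measure.

```bash
python3 - <<'E'
from h import *
p=cv2.imread("pics/w6.png");crop(p,255,60,60,160,5,"pics/a.png")
crop(p,85,15,95,170,5,"pics/b.png")
a=cv2.imread("pics/a.png");b=cv2.imread("pics/b.png")
c=np.zeros((850,775,3),np.uint8);c[:800,:300]=a;c[:850,300:]=b;cv2.imwrite("pics/w6c.png",c)
E
```

```text
(no output)
```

View pics/w6c.png

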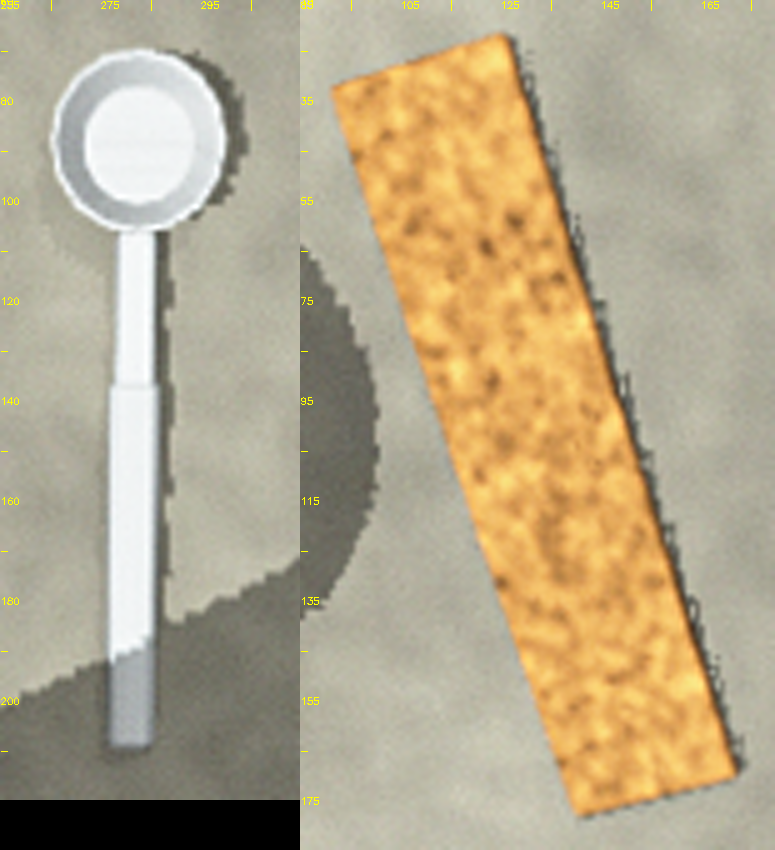

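```bash
python3 - <<'E'
from h import *
import pickle
P,_=pickle.load(open("w6.pkl","rb"))
A=lambda X,Y,x0,y0,s,z:at("wrist",x0+(X+.5)/s-.5,y0+(Y+.5)/s-.5,z,P)
e=A(138,49,255,60,5,.009);h=A(131,745,255,60,5,.007)
print("spoon",((e+h)/2).round(4),np.linalg.norm(e-h).round(4),np.degrees(np.arctan2(*(e-h)[1::-1])).round(2))
c=np.array([A(x-300,y,85,15,5,.004) for x,y in [(331,87),(506,33),(736,774),(580,816)]]);f=(c[0]+c[1])/2;n=(c[2]+c[3])/2;e=f-n
print("right",c.mean(0).round(4),np.linalg.norm(e).round(4),np.linalg.norm(c[0]-c[1]).round(4),np.degrees(np.arctan2(e[1],e[0])).round(2))
plan(.4045,-.33,.05,-96.2)
E
```

```text
spoon [ 0.4062 -0.3312  0.008 ] 0.168 -6.67
right [ 0.4739 -0.1546  0.004 ] 0.1785 0.0449 7.48
t 9.4 pos [ 0.339  -0.3212  0.1985] yaw -96.0 F [-0.24  0.2  -0.52] w 0.0935 j6 0.77
rot first dr [0.0029 0.0034 0.0034] then slide [ 0.0017 -0.0661  0.1485]  | slide with current R [ 0.0024 -0.0665  0.1483]
```

>>> {"api": "apply_moves", "payload": {"rows": [{"slide": [0.0015,-0.035,0.03],"dr": [0.003,0.003,0.006],"gripper": 0.2},{"slide": [0,-0.031,0.035],"dr": [0,0,0],"gripper": 0},{"slide": [0,0,0.04],"dr": [0,0,0],"gripper": -0.2},{"slide": [0,0,0.04],"dr": [0,0,0],"gripper": -0.2},{"slide": [0,0,0.02],"dr": [0,0,0],"gripper": -0.2},{"slide": [0,0,0.01],"dr": [0,0,0],"gripper": -0.2},{"slide": [0,0,0],"dr": [0,0,0],"gripper": -0.2},{"slide": [0,0,0],"dr": [0,0,0],"gripper": -0.2}]}}

```text
time: 10.2
tool_pos: [0.4061, -0.3313, 0.0265]
ee_rot: [-0.0, -0.667, 0.745, -0.003]
force: [-0.2, -0.0, -0.3]
grip_width: 0.0382
```

```bash
python3 - <<'E'
from wl import *
plan(.4055,-.3305,.002,-96.4)
E
```

```text
t 10.2 pos [ 0.4061 -0.3313  0.0265] yaw -96.27 F [-0.18 -0.01 -0.28] w 0.0382 j6 0.86
rot first dr [-0.0043 -0.0043  0.0023] then slide [-0.0007  0.0007  0.0245]  | slide with current R [-0.0008  0.0008  0.0244]
```

>>> {"api": "apply_moves", "payload": {"rows": [{"slide": [-0.0005,0.0005,0.014],"dr": [-0.003,-0.003,0.002],"gripper": -0.2},{"slide": [0,0,0.007],"dr": [0,0,0],"gripper": -0.2},{"slide": [0,0,0.003],"dr": [0,0,0],"gripper": -0.2},{"slide": [0,0,0],"dr": [0,0,0],"gripper": -0.2},{"slide": [0,0,0],"dr": [0,0,0],"gripper": -1},{"slide": [0,0,0],"dr": [0,0,0],"gripper": -1},{"slide": [0,0,0],"dr": [0,0,0],"gripper": -1},{"slide": [0,0,0],"dr": [0,0,0],"gripper": -1},{"slide": [0,0,0],"dr": [0,0,0],"gripper": -1},{"slide": [0,0,0],"dr": [0,0,0],"gripper": -1}]}}

```text
time: 11.2
tool_pos: [0.4052, -0.3311, 0.0018]
ee_rot: [-0.0, -0.666, 0.746, -0.0]
force: [-0.1, -0.4, 0.9]
grip_width: 0.0128
```

```bash
python3 - <<'E'
from wl import *
plan(.4055,-.3305,.002,-96.4)
P,p,d=look("w7")
plan(.4735,-.1540,.07,-82.8)
E
```

```text
t 11.2 pos [ 0.4052 -0.3311  0.0018] yaw -96.43 F [-0.05 -0.36  0.94] w 0.0128 j6 0.87
rot first dr [-0.0005 -0.0007 -0.0005] then slide [-0.0006 -0.0003 -0.0002]  | slide with current R [-0.0006 -0.0003 -0.0002]
t 11.25 pos [ 0.4052 -0.3311  0.0018] yaw -96.43 F [-0.81 -0.47  1.45] w 0.0128 j6 0.87
rot first dr [-0.0004 -0.0008 -0.2379] then slide [-0.1671 -0.09   -0.0682]  | slide with current R [-0.1835 -0.0481 -0.0683]
```

View pics/w7.png

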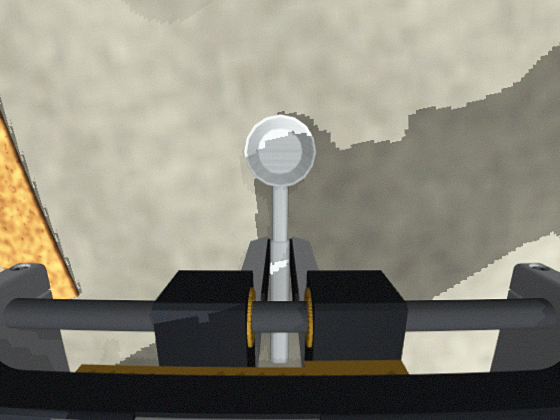

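The spoon is gripped at mid-length (12.8 mm). Carry it to the right rest.

>>> {"api": "apply_moves", "payload": {"rows": [{"slide": [0,0,-0.02],"dr": [0,0,0],"gripper": -1},{"slide": [0,0,-0.03],"dr": [0,0,-0.119],"gripper": -1},{"slide": [0,0,-0.02],"dr": [0,0,-0.119],"gripper": -1},{"slide": [-0.027,-0.015,0],"dr": [0,0,0],"gripper": -1},{"slide": [-0.035,-0.019,0],"dr": [0,0,0],"gripper": -1},{"slide": [-0.035,-0.019,0],"dr": [0,0,0],"gripper": -1},{"slide": [-0.035,-0.019,0],"dr": [0,0,0],"gripper": -1},{"slide": [-0.025,-0.013,0],"dr": [0,0,0],"gripper": -1},{"slide": [-0.01,-0.005,0],"dr": [0,0,0],"gripper": -1},{"slide": [0,0,0.02],"dr": [0,0,0],"gripper": -1},{"slide": [0,0,0],"dr": [0,0,0],"gripper": -1},{"slide": [0,0,0],"dr": [0,0,0],"gripper": -1}]}}

```text
time: 12.45
tool_pos: [0.4729, -0.1543, 0.0513]
ee_rot: [0.0, 0.75, -0.661, -0.0]
force: [1.9, 0.2, -0.6]
grip_width: 0.0124
```

```bash
python3 - <<'E'
from wl import *
plan(.4735,-.1540,.0065,-82.8)
P,p,d=look("w8")
E
```

```text
t 12.45 pos [ 0.4729 -0.1543  0.0513] yaw -82.82 F [ 1.9   0.15 -0.62] w 0.0124 j6 0.99
rot first dr [ 0.0012 -0.0001 -0.0003] then slide [-0.0003 -0.0007  0.0448]  | slide with current R [-0.0003 -0.0007  0.0448]
```

View pics/w8.png

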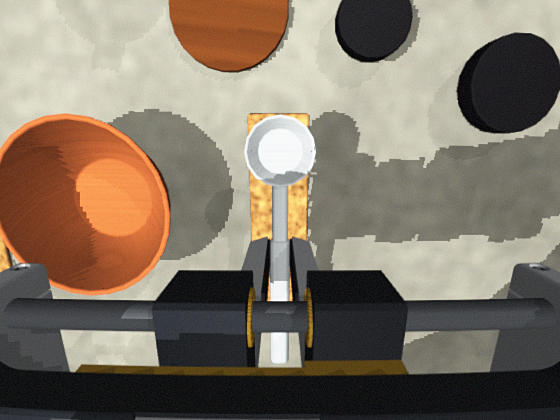

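The spoon is lined up over the right rest at (279,190). Lower and release.

>>> {"api": "apply_moves", "payload": {"rows": [{"slide": [0,-0.0005,0.02],"dr": [0,0,0],"gripper": -1},{"slide": [0,0,0.014],"dr": [0,0,0],"gripper": -1},{"slide": [0,0,0.006],"dr": [0,0,0],"gripper": -1},{"slide": [0,0,0.003],"dr": [0,0,0],"gripper": -1},{"slide": [0,0,0.001],"dr": [0,0,0],"gripper": -1},{"slide": [0,0,0],"dr": [0,0,0],"gripper": -1},{"slide": [0,0,0],"dr": [0,0,0],"gripper": -1}]}}

```text
time: 13.2
tool_pos: [0.4743, -0.1541, 0.0081]
ee_rot: [-0.0, 0.75, -0.661, 0.001]
force: [0.2, 0.3, -0.2]
grip_width: 0.0123
```

>>> {"api": "apply_moves", "payload": {"rows": [{"slide": [0,0,0],"dr": [0,0,0],"gripper": -0.5},{"slide": [0,0,0],"dr": [0,0,0],"gripper": -0.5},{"slide": [0,0,0],"dr": [0,0,0],"gripper": -0.5},{"slide": [0,0,0],"dr": [0,0,0],"gripper": -0.5},{"slide": [0,0,-0.03],"dr": [0,0,0],"gripper": -0.5},{"slide": [0,0,-0.045],"dr": [0,0,0],"gripper": 0},{"slide": [0,0.03,-0.045],"dr": [0,0,0],"gripper": 0.5},{"slide": [0,0.035,-0.045],"dr": [0,0,0],"gripper": 1},{"slide": [0,0,-0.03],"dr": [0,0,0],"gripper": 1},{"slide": [0,0,0],"dr": [0,0,0],"gripper": 1}]}}

```text
time: 14.2
tool_pos: [0.4179, -0.1626, 0.198]
ee_rot: [-0.001, 0.75, -0.662, 0.005]
force: [0.4, -0.3, 1.3]
grip_width: 0.0599
```

```bash
python3 - <<'E'
from wl import *
P,p,d=look("w9")
plan(.53,.328,.22,-82.8)
E
```

```text
t 14.25 pos [ 0.4169 -0.1619  0.1956] yaw -82.82 F [-0.16  0.27 -0.45] w 0.0642 j6 0.92
rot first dr [-0.0045 -0.0037 -0.0003] then slide [-0.4718 -0.1736 -0.0244]  | slide with current R [-0.4718 -0.1736 -0.0254]
```

View pics/w9.png

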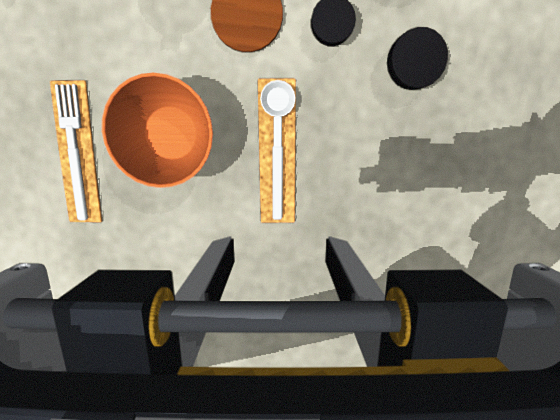

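Both pieces are on their rests: the fork at (72,150) and the spoon at (278,150). Now the jar.

>>> {"api": "apply_moves", "payload": {"rows": [{"slide": [-0.03,-0.014,-0.01],"dr": [0,0,0],"gripper": 1},{"slide": [-0.04,-0.0145,-0.01],"dr": [0,0,0],"gripper": 1},{"slide": [-0.04,-0.0145,0],"dr": [0,0,0],"gripper": 1},{"slide": [-0.04,-0.0145,0],"dr": [0,0,0],"gripper": 1},{"slide": [-0.04,-0.0145,0],"dr": [0,0,0],"gripper": 1},{"slide": [-0.04,-0.0145,0],"dr": [0,0,0],"gripper": 1},{"slide": [-0.04,-0.0145,0],"dr": [0,0,0],"gripper": 1},{"slide": [-0.04,-0.0145,0],"dr": [0,0,0],"gripper": 1},{"slide": [-0.04,-0.0145,0],"dr": [0,0,0],"gripper": 1},{"slide": [-0.04,-0.0145,0],"dr": [0,0,0],"gripper": 1},{"slide": [-0.04,-0.0145,0],"dr": [0,0,0],"gripper": 1},{"slide": [-0.042,-0.0145,0],"dr": [0,0,0],"gripper": 1}]}}

```text
time: 15.45
tool_pos: [0.5282, 0.3306, 0.2107]
ee_rot: [0.002, 0.75, -0.661, -0.0]
force: [0.1, -0.3, -0.4]
grip_width: 0.0943
```

>>> {"api": "apply_moves", "payload": {"rows": [{"slide": [0,0,0],"dr": [0,0,0],"gripper": 1},{"slide": [0,0,0],"dr": [0,0,0],"gripper": 1}]}}

```text
time: 15.65
tool_pos: [0.5278, 0.3293, 0.2106]
ee_rot: [0.003, 0.751, -0.66, -0.001]
force: [0.0, -0.1, 1.0]
grip_width: 0.0943
```

```bash
python3 - <<'E'
from wl import *
P,p,d=look("w10")
plan(.607,.329,.12,-82.8)
E
```

```text
t 15.7 pos [0.5278 0.3283 0.2112] yaw -82.75 F [-0.13 -0.71 -0.08] w 0.0941 j6 1.89
rot first dr [ 0.0038 -0.0025  0.0009] then slide [ 0.0093 -0.0786  0.0912]  | slide with current R [ 0.0091 -0.079   0.091 ]
```

View pics/w10.png

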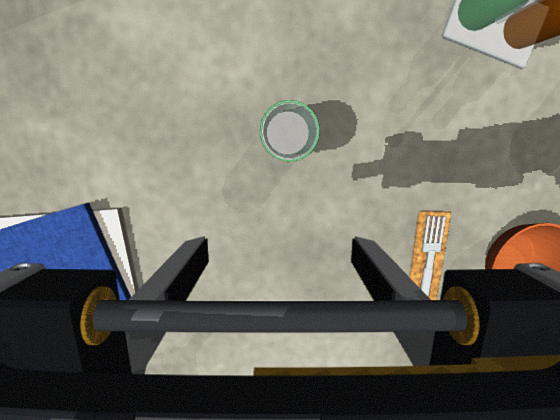

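The jar stands upright. Its rim is centred at about (290,130), and the floor shows at (288,133). A closer crop follows.

```bash
python3 - <<'E'
from h import *
p=cv2.imread("pics/w10.png");crop(p,250,90,80,85,8,"pics/w10a.png")
E
```

```text
(no output)
```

View pics/w10a.png

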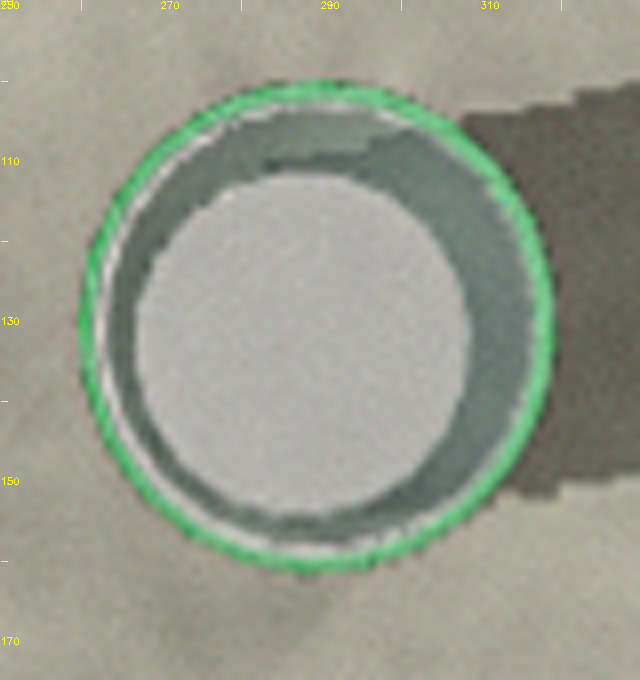

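```bash
python3 - <<'E'
from h import *
import pickle
P,_=pickle.load(open("w10.pkl","rb"))
A=lambda X,Y,z:at("wrist",250+(X+.5)/8-.5,90+(Y+.5)/8-.5,z,P)
def el(l,r,t,b,z):
    a=[A(l,(t+b)/2,z),A(r,(t+b)/2,z),A((l+r)/2,t,z),A((l+r)/2,b,z)];print(np.mean(a,0).round(4),np.linalg.norm(a[0]-a[1]).round(4),np.linalg.norm(a[2]-a[3]).round(4))
el(80,554,80,574,.085);el(135,470,172,516,.003)
plan(.6068,.3285,.12,-82.8)
E
```

```text
[0.6084 0.3291 0.085 ] 0.0599 0.0605
[0.6084 0.3285 0.003 ] 0.0538 0.0536
t 15.7 pos [0.5278 0.3283 0.2112] yaw -82.75 F [-0.13 -0.71 -0.08] w 0.0941 j6 1.89
rot first dr [ 0.0038 -0.0025  0.0009] then slide [ 0.0097 -0.0784  0.0912]  | slide with current R [ 0.0096 -0.0787  0.091 ]
```

>>> {"api": "apply_moves", "payload": {"rows": [{"slide": [0.0095,-0.03,0.01],"dr": [0,0,0],"gripper": 1},{"slide": [0,-0.03,0.03],"dr": [0,0,0],"gripper": 1},{"slide": [0,-0.0195,0.03],"dr": [0,0,0],"gripper": 1},{"slide": [0,0,0.02],"dr": [0,0,0],"gripper": 1},{"slide": [0,0,0],"dr": [0,0,0],"gripper": 1},{"slide": [0,0,0],"dr": [0,0,0],"gripper": 1}]}}

```text
time: 16.3
tool_pos: [0.6085, 0.328, 0.1234]
ee_rot: [0.001, 0.75, -0.662, -0.0]
force: [0.7, 0.3, 0.3]
grip_width: 0.0941
```

```bash
python3 - <<'E'
from wl import *
plan(.608,.3288,.041,-82.8)
E
```

```text
t 16.3 pos [0.6085 0.328  0.1234] yaw -82.87 F [0.74 0.29 0.28] w 0.0941 j6 1.84
rot first dr [ 0.0012 -0.001  -0.0013] then slide [-0.0008  0.0004  0.0824]  | slide with current R [-0.0009  0.0003  0.0824]
```

>>> {"api": "apply_moves", "payload": {"rows": [{"slide": [-0.0005,0.0003,0.02],"dr": [0,0,0],"gripper": 1},{"slide": [0,0,0.03],"dr": [0,0,0],"gripper": 1},{"slide": [0,0,0.02],"dr": [0,0,0],"gripper": 1},{"slide": [0,0,0.012],"dr": [0,0,0],"gripper": 1},{"slide": [0,0,0],"dr": [0,0,0],"gripper": 1},{"slide": [0,0,0],"dr": [0,0,0],"gripper": -1},{"slide": [0,0,0],"dr": [0,0,0],"gripper": -1},{"slide": [0,0,0],"dr": [0,0,0],"gripper": -1},{"slide": [0,0,0],"dr": [0,0,0],"gripper": -1},{"slide": [0,0,0],"dr": [0,0,0],"gripper": -1},{"slide": [0,0,0],"dr": [0,0,0],"gripper": -1},{"slide": [0,0,0],"dr": [0,0,0],"gripper": -1}], "grip_force": 15}}

```text
time: 17.5
tool_pos: [0.6089, 0.3299, 0.042]
ee_rot: [-0.0, 0.75, -0.661, 0.0]
force: [-0.7, -0.8, 4.0]
grip_width: 0.0603
```

```bash
python3 - <<'E'
from wl import *
P,p,d=look("w11")
plan(.6270,-.1000,.15,-82.8)
E
```

```text
t 17.55 pos [0.6089 0.3299 0.042 ] yaw -82.79 F [-0.66 -0.08  3.77] w 0.0604 j6 1.84
rot first dr [-0.001  -0.0003  0.0001] then slide [ 0.4288  0.0359 -0.108 ]  | slide with current R [ 0.4289  0.0358 -0.1079]
```

View pics/w11.png

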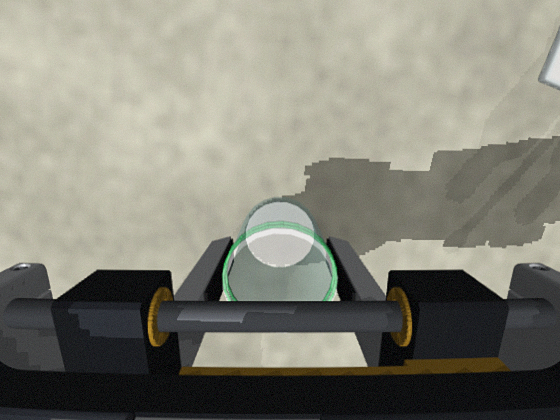

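The jar is gripped (opening 60.3 mm) and upright. I'll lift it and carry it to a viewpoint short of the coaster.

>>> {"api": "apply_moves", "payload": {"rows": [{"slide": [0,0,-0.01],"dr": [0,0,0],"gripper": -1},{"slide": [0,0,-0.025],"dr": [0,0,0],"gripper": -1},{"slide": [0,0.01,-0.035],"dr": [0,0,0],"gripper": -1},{"slide": [0.01,0.02,-0.03],"dr": [0,0,0],"gripper": -1},{"slide": [0.03,0.02,0],"dr": [0,0,0],"gripper": -1},{"slide": [0.04,0.02,0],"dr": [0,0,0],"gripper": -1},{"slide": [0.045,0.02,0],"dr": [0,0,0],"gripper": -1},{"slide": [0.045,0.02,0],"dr": [0,0,0],"gripper": -1},{"slide": [0.045,0.01,0],"dr": [0,0,0],"gripper": -1},{"slide": [0.045,0.01,0],"dr": [0,0,0],"gripper": -1},{"slide": [0.045,0,0],"dr": [0,0,0],"gripper": -1},{"slide": [0.045,0,0],"dr": [0,0,0],"gripper": -1}]}}

```text
time: 18.75
tool_pos: [0.5229, -0.0351, 0.1419]
ee_rot: [-0.0, 0.75, -0.661, 0.0]
force: [0.6, 0.1, -1.5]
grip_width: 0.0603
```

>>> {"api": "apply_moves", "payload": {"rows": [{"slide": [0.04,0,0],"dr": [0,0,0],"gripper": -1},{"slide": [0.025,0,0],"dr": [0,0,0],"gripper": -1},{"slide": [0,0,0],"dr": [0,0,0],"gripper": -1},{"slide": [0,0,0],"dr": [0,0,0],"gripper": -1},{"slide": [0,0,0],"dr": [0,0,0],"gripper": -1}]}}

```text
time: 19.25
tool_pos: [0.5311, -0.0968, 0.1414]
ee_rot: [-0.0, 0.75, -0.661, -0.0]
force: [-0.1, 0.4, -0.9]
grip_width: 0.0603
```

```bash
python3 - <<'E'
from wl import *
plan(.6270,-.1000,.12,-82.8)
P,p,d=look("w12")
E
```

```text
t 19.25 pos [ 0.5311 -0.0968  0.1414] yaw -82.75 F [-0.11  0.39 -0.9 ] w 0.0603 j6 1.13
rot first dr [0.0006 0.0007 0.0009] then slide [ 0.0152 -0.0947  0.0214]  | slide with current R [ 0.0153 -0.0947  0.0214]
```

View pics/w12.png

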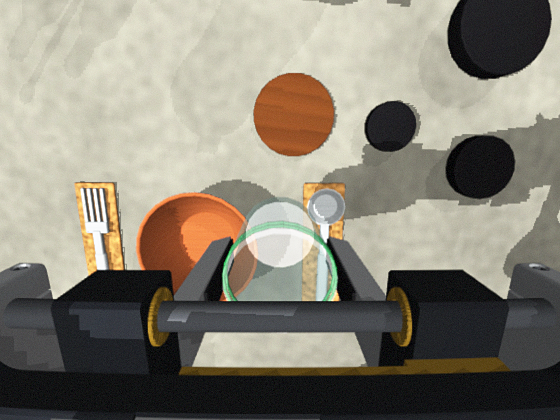

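The coaster is fully in view, centred at about (295,114), and the middle lid is at (480,166). Crops of both follow.

```bash
python3 - <<'E'
from h import *
p=cv2.imread("pics/w12.png");crop(p,245,65,100,100,6,"pics/a.png");crop(p,435,125,90,85,6,"pics/w12b.png")
E
```

```text
(no output)
```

View pics/a.png

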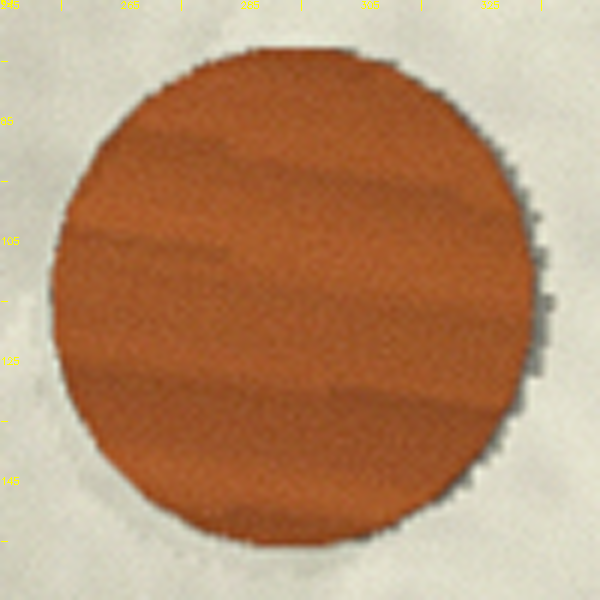

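View pics/w12b.png

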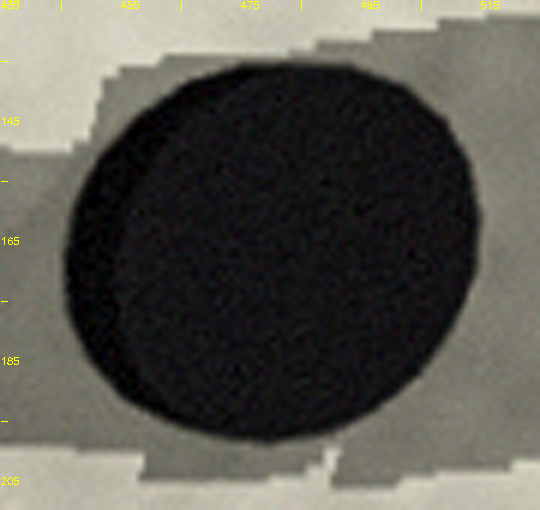

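```bash
python3 - <<'E'
from h import *
import pickle
P,_=pickle.load(open("w12.pkl","rb"))
def el(l,r,t,b,z,x0,y0,s,):
    A=lambda X,Y:at("wrist",x0+(X+.5)/s-.5,y0+(Y+.5)/s-.5,z,P)
    a=[A(l,(t+b)/2),A(r,(t+b)/2),A((l+r)/2,t),A((l+r)/2,b)];print(np.mean(a,0).round(4),np.linalg.norm(a[0]-a[1]).round(4),np.linalg.norm(a[2]-a[3]).round(4))
el(51,534,47,545,.006,245,65,6);el(114,482,62,438,.024,435,125,6)
plan(.6277,-.1004,.07,-82.8)
E
```

```text
[ 0.6293 -0.0991  0.006 ] 0.0832 0.0823
[ 0.6032 -0.3012  0.024 ] 0.066 0.0651
t 19.3 pos [ 0.5312 -0.0967  0.1415] yaw -82.71 F [ 0.26 -0.09 -1.26] w 0.0607 j6 1.13
rot first dr [0.0003 0.0004 0.0015] then slide [ 0.0158 -0.0953  0.0715]  | slide with current R [ 0.0159 -0.0953  0.0715]
```

>>> {"api": "apply_moves", "payload": {"rows": [{"slide": [0.005,-0.02,0],"dr": [0,0,0],"gripper": -1},{"slide": [0.01,-0.035,0],"dr": [0,0,0],"gripper": -1},{"slide": [0,-0.03,0.01],"dr": [0,0,0],"gripper": -1},{"slide": [0,-0.0115,0.02],"dr": [0,0,0],"gripper": -1},{"slide": [0,0,0.025],"dr": [0,0,0],"gripper": -1},{"slide": [0,0,0.015],"dr": [0,0,0],"gripper": -1},{"slide": [0,0,0.01],"dr": [0,0,0],"gripper": -1},{"slide": [0,0,0],"dr": [0,0,0],"gripper": -1},{"slide": [0,0,0],"dr": [0,0,0],"gripper": -1},{"slide": [0,0,0],"dr": [0,0,0],"gripper": -1}]}}

```text
time: 20.3
tool_pos: [0.6301, -0.1009, 0.0629]
ee_rot: [-0.0, 0.75, -0.661, 0.001]
force: [-0.2, -0.3, -0.2]
grip_width: 0.0608
```

```bash
python3 - <<'E'
from wl import *
plan(.629,-.0994,.048,-82.8)
P,p,d=look("w13")
q,_=capture("top");crop(q,280,140,110,100,5,"pics/t13.png")
s,_=capture("side");crop(s,250,170,180,120,4,"pics/s13.png")
plan(.629,-.0994,.048,-82.8)
E
```

```text
t 20.3 pos [ 0.6301 -0.1009  0.0629] yaw -82.77 F [-0.21 -0.26 -0.17] w 0.0608 j6 1.18
rot first dr [-0.0023 -0.0013  0.0005] then slide [-0.0016  0.0009  0.0149]  | slide with current R [-0.0016  0.0009  0.0149]
t 20.45 pos [ 0.6298 -0.1011  0.0626] yaw -82.8 F [-0.15  0.06 -1.93] w 0.0605 j6 1.18
rot first dr [-0.0017 -0.0011  0.0001] then slide [-0.0018  0.0005  0.0146]  | slide with current R [-0.0018  0.0006  0.0146]
```

View pics/w13.png

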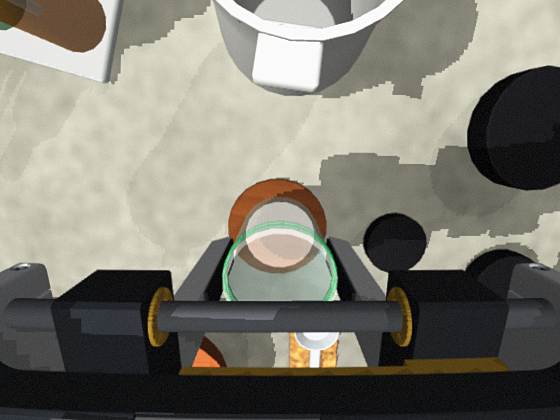

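View pics/s13.png

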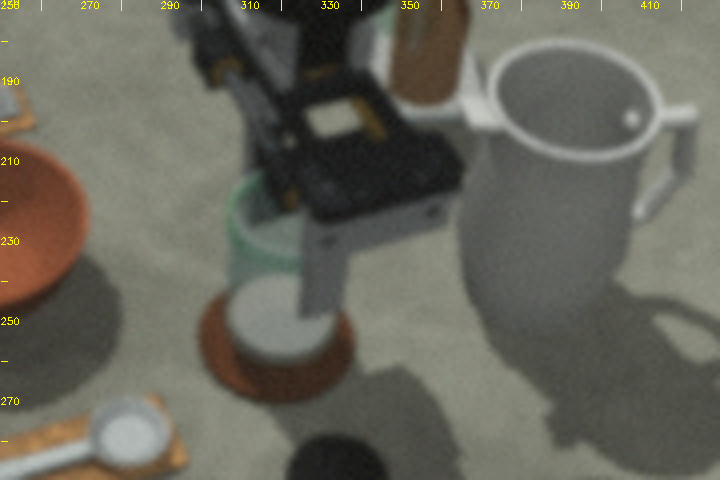

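The jar hangs over the coaster with clearance to the jug, about 1.5 mm off sideways. Correct that and lower.

>>> {"api": "apply_moves", "payload": {"rows": [{"slide": [-0.0015,0.0005,0.005],"dr": [0,0,0],"gripper": -1},{"slide": [0,0,0.004],"dr": [0,0,0],"gripper": -1},{"slide": [0,0,0.003],"dr": [0,0,0],"gripper": -1},{"slide": [0,0,0],"dr": [0,0,0],"gripper": -1},{"slide": [0,0,0],"dr": [0,0,0],"gripper": -1}]}}

```text
time: 20.95
tool_pos: [0.6284, -0.0995, 0.0493]
ee_rot: [0.0, 0.75, -0.661, -0.0]
force: [-0.2, -0.4, -1.7]
grip_width: 0.0604
```

```bash
python3 - <<'E'
from wl import *
plan(.629,-.0994,.048,-82.8)
E
```

```text
t 20.95 pos [ 0.6284 -0.0995  0.0493] yaw -82.8 F [-0.17 -0.41 -1.69] w 0.0604 j6 1.18
rot first dr [ 0.0004 -0.0003  0.0001] then slide [-0.0001 -0.0006  0.0013]  | slide with current R [-0.0001 -0.0006  0.0013]
```

>>> {"api": "apply_moves", "payload": {"rows": [{"slide": [0,0,0.0015],"dr": [0,0,0],"gripper": -1},{"slide": [0,0,0],"dr": [0,0,0],"gripper": -1},{"slide": [0,0,0],"dr": [0,0,0],"gripper": -1}]}}

```text
time: 21.25
tool_pos: [0.6286, -0.0995, 0.0481]
ee_rot: [0.0, 0.75, -0.661, 0.0]
force: [0.5, 0.3, -0.7]
grip_width: 0.0604
```

>>> {"api": "apply_moves", "payload": {"rows": [{"slide": [0,0,0],"dr": [0,0,0],"gripper": 0.7},{"slide": [0,0,0],"dr": [0,0,0],"gripper": 0.8},{"slide": [0,0,0],"dr": [0,0,0],"gripper": 0.8},{"slide": [0,0,0],"dr": [0,0,0],"gripper": 0.8}]}}

```text
time: 21.65
tool_pos: [0.6287, -0.0995, 0.0482]
ee_rot: [0.0, 0.75, -0.661, 0.0]
force: [-0.4, 0.2, 0.7]
grip_width: 0.0842
```

>>> {"api": "apply_moves", "payload": {"rows": [{"slide": [0,0,-0.02],"dr": [0,0,0],"gripper": 0.8},{"slide": [0,0,-0.04],"dr": [0,0,0],"gripper": 0.9},{"slide": [0,0,-0.045],"dr": [0,0,0],"gripper": 1},{"slide": [0,0,-0.045],"dr": [0,0,0],"gripper": 1},{"slide": [0.02,0.04,-0.02],"dr": [0,0,0],"gripper": 1},{"slide": [0.03,0.03,0],"dr": [0,0,0],"gripper": 1},{"slide": [0.035,0.015,0],"dr": [0,0,0],"gripper": 1},{"slide": [0.02,0,0],"dr": [0,0,0],"gripper": 1},{"slide": [0,0,0],"dr": [0,0,0],"gripper": 1},{"slide": [0,0,0],"dr": [0,0,0],"gripper": 1},{"slide": [0,0,0],"dr": [0,0,0],"gripper": 1}]}}

```text
time: 22.75
tool_pos: [0.5578, -0.2129, 0.2176]
ee_rot: [-0.0, 0.751, -0.661, -0.0]
force: [-0.1, -0.2, 0.5]
grip_width: 0.0942
```

```bash
python3 - <<'E'
from wl import *
plan(.602,-.3,.12,-82.8)
P,p,d=look("w14")
E
```

```text
t 22.75 pos [ 0.5578 -0.2129  0.2176] yaw -82.73 F [-0.09 -0.24  0.53] w 0.0942 j6 0.96
rot first dr [0.0003 0.001  0.0013] then slide [ 0.0919 -0.0329  0.0976]  | slide with current R [ 0.0921 -0.0328  0.0975]
```

View pics/w14.png

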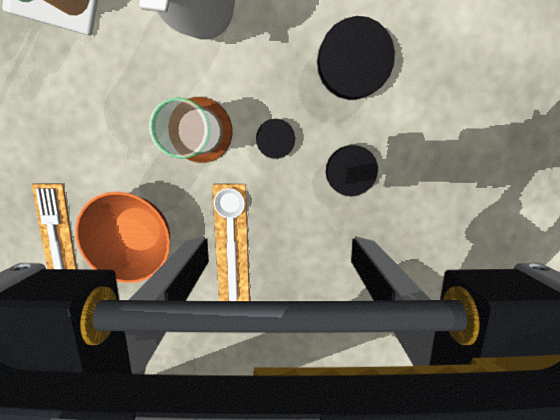

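The jar stands on the coaster with its rim at (179,127). The middle lid is at (352,170).

```bash
python3 - <<'E'
from h import *
p=cv2.imread("pics/w14.png");crop(p,140,85,100,85,7,"pics/w14a.png");crop(p,315,135,75,70,8,"pics/w14b.png")
E
```

```text
(no output)
```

View pics/w14a.png

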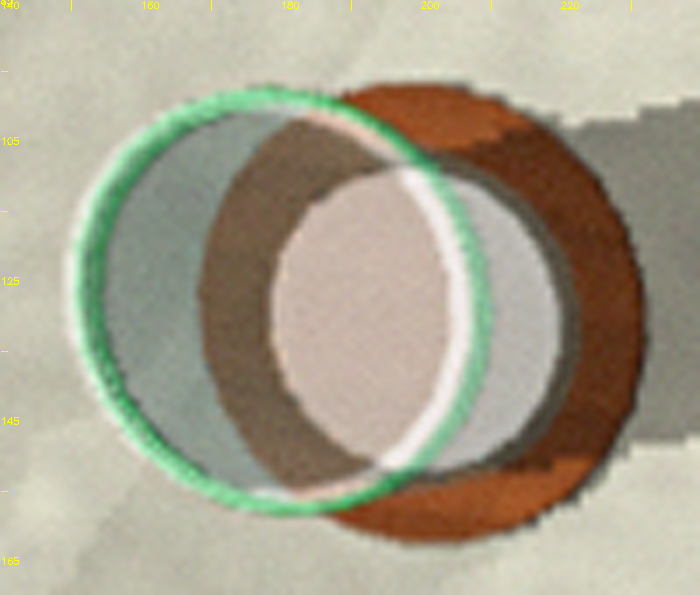

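View pics/w14b.png

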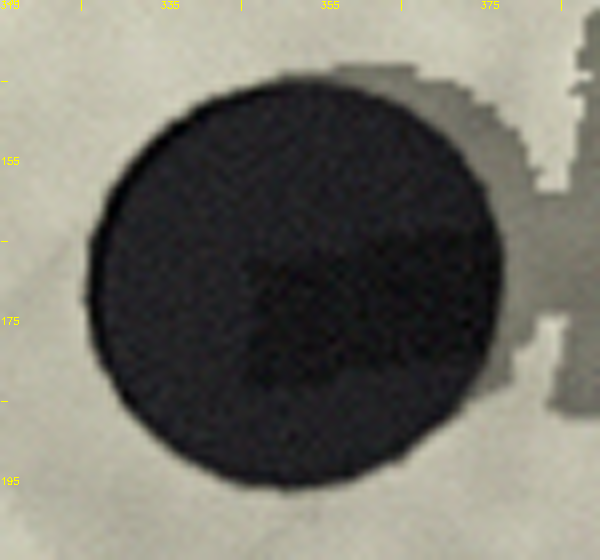

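```bash
cat > bb.py <<'E'
from h import *
from scipy.optimize import least_squares
import pickle
def fit(P,z,D,box,x0,y0,s,g):
    l,r,t,b=box;f=lambda X,o:o+(X+.5)/s-.5
    B=np.array([f(l,x0),f(r,x0),f(t,y0),f(b,y0)]);th=np.linspace(0,2*np.pi,180)
    def res(q):
        u=proj("wrist",np.c_[q[0]+D/2*np.cos(th),q[1]+D/2*np.sin(th),0*th+z],P);return np.array([u[:,0].min(),u[:,0].max(),u[:,1].min(),u[:,1].max()])-B
    o=least_squares(res,g,x_scale=1e-3,diff_step=1e-4);print(o.x.round(4),"px resid",o.fun.round(1))
E
python3 - <<'E'
from bb import *
P,_=pickle.load(open("w14.pkl","rb"))
print("rim");fit(P,.091,.060,(68,492,87,516),140,85,7,[.628,-.1])
print("floor");fit(P,.009,.054,(270,562,165,472),140,85,7,[.628,-.1])
print("coaster");fit(P,.006,.084,(199,644,84,543),140,85,7,[.628,-.1])
print("lid");fit(P,.024,.066,(101,502,78,488),315,135,8,[.602,-.3])
P,_=pickle.load(open("w12.pkl","rb"))
print("lid12");fit(P,.024,.066,(114,482,62,438),435,125,6,[.602,-.3])
E
```

```text
rim
[ 0.6279 -0.1016] px resid [ 1.1 -1.1  0.2 -0.3]
floor
[ 0.6283 -0.0993] px resid [ 0.1 -0.1  0.3 -0.4]
coaster
[ 0.6287 -0.0994] px resid [-0.3  0.3 -0.5  0.6]
lid
[ 0.6031 -0.301 ] px resid [-0.7  0.7 -0.3  0.3]
lid12
[ 0.6028 -0.3013] px resid [-0.3  0.3 -0.8  0.9]
```

>>> {"api": "apply_moves", "payload": {"rows": [{"slide": [0.03,-0.012,0.01],"dr": [0,0,0],"gripper": 1},{"slide": [0.035,-0.012,0.035],"dr": [0,0,0],"gripper": 1},{"slide": [0.0275,-0.0095,0.045],"dr": [0,0,0],"gripper": 1},{"slide": [0,0,0.045],"dr": [0,0,0],"gripper": 1},{"slide": [0,0,0.03],"dr": [0,0,0],"gripper": 1},{"slide": [0,0,0],"dr": [0,0,0],"gripper": 1},{"slide": [0,0,0],"dr": [0,0,0],"gripper": 1}]}}

```text
time: 23.5
tool_pos: [0.6017, -0.2987, 0.0569]
ee_rot: [0.0, 0.751, -0.661, -0.0]
force: [-0.3, 0.2, -0.0]
grip_width: 0.0939
```

```bash
python3 - <<'E'
from wl import *
plan(.6025,-.3003,.008,-82.8)
E
```

```text
t 23.5 pos [ 0.6017 -0.2987  0.0569] yaw -82.72 F [-0.25  0.16 -0.03] w 0.0939 j6 0.88
rot first dr [0.0002 0.     0.0014] then slide [ 0.0017 -0.0006  0.0489]  | slide with current R [ 0.0017 -0.0006  0.0489]
```

>>> {"api": "apply_moves", "payload": {"rows": [{"slide": [0.0017,-0.0006,0.02],"dr": [0,0,0],"gripper": 1},{"slide": [0,0,0.018],"dr": [0,0,0],"gripper": 1},{"slide": [0,0,0.008],"dr": [0,0,0],"gripper": 1},{"slide": [0,0,0.003],"dr": [0,0,0],"gripper": 1},{"slide": [0,0,0],"dr": [0,0,0],"gripper": 1},{"slide": [0,0,0],"dr": [0,0,0],"gripper": -1},{"slide": [0,0,0],"dr": [0,0,0],"gripper": -1},{"slide": [0,0,0],"dr": [0,0,0],"gripper": -1},{"slide": [0,0,0],"dr": [0,0,0],"gripper": -1},{"slide": [0,0,0],"dr": [0,0,0],"gripper": -1},{"slide": [0,0,0],"dr": [0,0,0],"gripper": -1},{"slide": [0,0,0],"dr": [0,0,0],"gripper": -1}], "grip_force": 12}}

```text
time: 24.7
tool_pos: [0.6021, -0.3013, 0.0082]
ee_rot: [0.0, 0.75, -0.661, 0.0]
force: [-1.0, 0.0, 2.5]
grip_width: 0.0656
```

```bash
python3 - <<'E'
from wl import *
plan(.6285,-.0998,.15,-82.8)
P,p,d=look("w15")
E
```

```text
t 24.7 pos [ 0.6021 -0.3013  0.0082] yaw -82.79 F [-0.96  0.01  2.5 ] w 0.0656 j6 0.88
rot first dr [-0.0004 -0.0008  0.0002] then slide [-0.1966 -0.0515 -0.1418]  | slide with current R [-0.1965 -0.0516 -0.142 ]
```

View pics/w15.png

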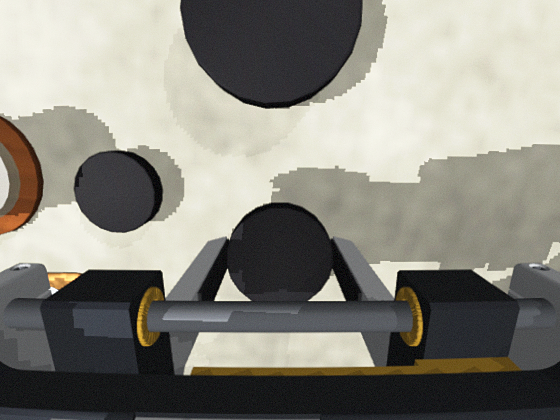

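```bash
python3 - <<'E'
from bb import *
P,_=pickle.load(open("w15.pkl","rb"))
o=get_obs();c=at("wrist",280,203,.024,P);u=np.array([np.cos(np.radians(7.2)),np.sin(np.radians(7.2))])
print(c, c[:2]-.033*u, o["tool_pos"], np.dot(c[:2]-.033*u-o["tool_pos"][:2],u))
E
```

```text
[ 0.63747946 -0.29748037  0.024     ] [ 0.60473968 -0.30161637] [ 0.60205295 -0.30131084  0.00816372] 0.002627251937221868
```

>>> {"api": "apply_moves", "payload": {"rows": [{"slide": [0,0,-0.02],"dr": [0,0,0],"gripper": -1},{"slide": [0,0,-0.04],"dr": [0,0,0],"gripper": -1},{"slide": [0,0,-0.045],"dr": [0,0,0],"gripper": -1},{"slide": [-0.01,0,-0.037],"dr": [0,0,0],"gripper": -1},{"slide": [-0.03,-0.01,0],"dr": [0,0,0],"gripper": -1},{"slide": [-0.04,-0.01,0],"dr": [0,0,0],"gripper": -1},{"slide": [-0.04,-0.01,0],"dr": [0,0,0],"gripper": -1},{"slide": [-0.04,-0.01,0],"dr": [0,0,0],"gripper": -1},{"slide": [-0.0265,-0.008,0],"dr": [0,0,0],"gripper": -1},{"slide": [-0.01,-0.0035,0],"dr": [0,0,0],"gripper": -1},{"slide": [0,0,0],"dr": [0,0,0],"gripper": -1},{"slide": [0,0,0],"dr": [0,0,0],"gripper": -1}]}}

```text
time: 25.95
tool_pos: [0.6282, -0.1009, 0.1494]
ee_rot: [0.001, 0.75, -0.661, 0.0]
force: [0.2, -0.6, -0.5]
grip_width: 0.0655
```

```bash
python3 - <<'E'
from wl import *
plan(.6285,-.0998,.11,-82.8)
P,p,d=look("w16")
s,_=capture("side");crop(s,250,150,180,130,4,"pics/s16.png")
E
```

```text
t 25.95 pos [ 0.6282 -0.1009  0.1494] yaw -82.8 F [ 0.23 -0.55 -0.47] w 0.0655 j6 1.18
rot first dr [ 0.0006 -0.0014 -0.0001] then slide [-0.001  -0.0004  0.0394]  | slide with current R [-0.0011 -0.0004  0.0394]
```

View pics/w16.png

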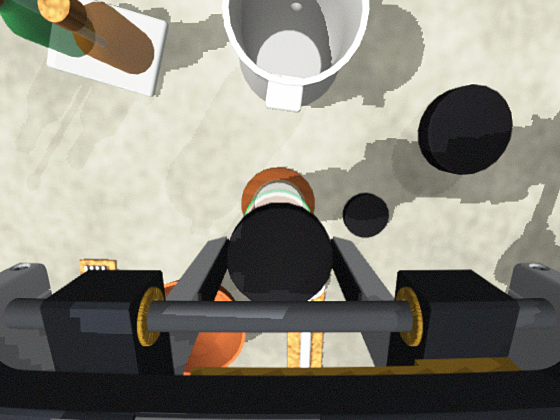

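View pics/s16.png

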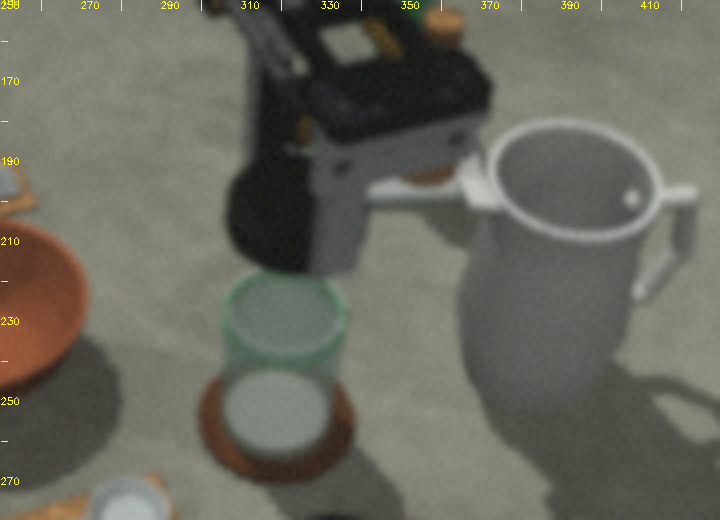

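The lid is level above the jar, and the rim is open below it at (285,300) in the side crop. I'll fine-correct by about 1 mm and descend in stages.

>>> {"api": "apply_moves", "payload": {"rows": [{"slide": [-0.001,0.0013,0.015],"dr": [0,0,0],"gripper": -1},{"slide": [0,0,0.015],"dr": [0,0,0],"gripper": -1},{"slide": [0,0,0.012],"dr": [0,0,0],"gripper": -1},{"slide": [0,0,0],"dr": [0,0,0],"gripper": -1},{"slide": [0,0,0],"dr": [0,0,0],"gripper": -1},{"slide": [0,0,0],"dr": [0,0,0],"gripper": -1}]}}

```text
time: 26.65
tool_pos: [0.6275, -0.0994, 0.1085]
ee_rot: [-0.0, 0.75, -0.661, 0.001]
force: [0.0, -0.1, -0.2]
grip_width: 0.0658
```

```bash
python3 - <<'E'
from wl import *
plan(.6268,-.1000,.093,-82.8)
P,p,d=look("w17");crop(p,200,150,160,160,5,"pics/w17a.png")
s,_=capture("side");crop(s,270,180,110,100,6,"pics/s17.png")
E
```

```text
t 26.65 pos [ 0.6275 -0.0994  0.1085] yaw -82.82 F [ 0.04 -0.12 -0.2 ] w 0.0658 j6 1.18
rot first dr [-0.0014 -0.001  -0.0003] then slide [0.0005 0.0008 0.0155]  | slide with current R [0.0005 0.0008 0.0155]
```

View pics/s17.png

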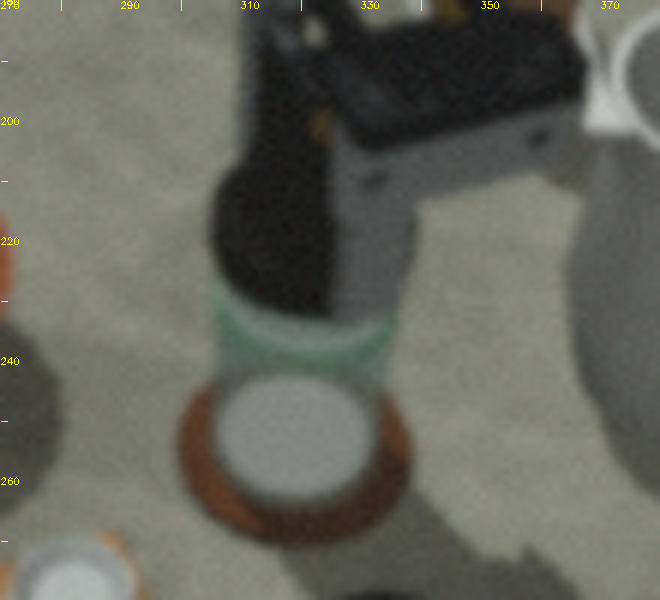

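View pics/w17a.png

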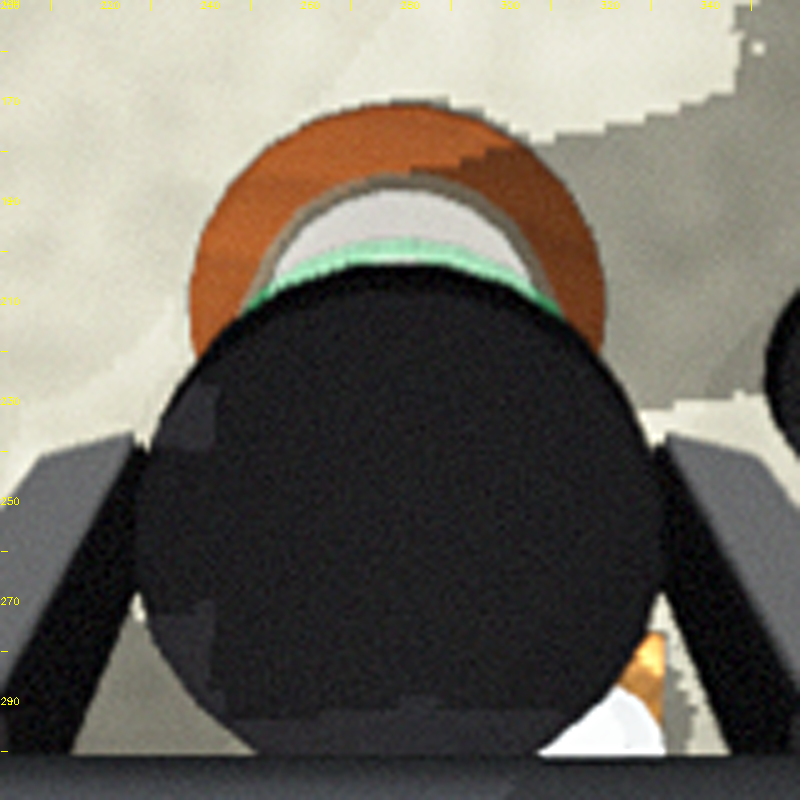

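```bash
python3 - <<'E'
from bb import *
P,_=pickle.load(open("w17.pkl","rb"))
u=np.array([np.cos(np.radians(7.2)),np.sin(np.radians(7.2))]);n=np.array([-u[1],u[0]])
A=lambda X,Y,z:at("wrist",200+(X+.5)/5-.5,150+(Y+.5)/5-.5,z,P)
j=A(402,239,.091)[:2]-.030*u; l=A(402,264,.1065)[:2]-.033*u
fl=A(398,190,.009)[:2]-.027*u; co=A(400,103,.006)[:2]-.042*u
print("jar",j,"floor",fl,"lid",l,"coaster",co,"lid-jar",(l-j)@u,"tcp-lid",(l-get_obs()["tool_pos"][:2])@u)
print("lid LR mid",(A(135,520,.1245)+A(662,520,.1245))/2, "jar LR at rim/coaster LR", (A(189,300,.006)+A(606,300,.006))/2)
E
```

```text
jar [ 0.63015075 -0.09979922] floor [ 0.62718458 -0.09960055] lid [ 0.62687373 -0.10017239] coaster [ 0.62867806 -0.09983261] lid-jar -0.0032979530305753194 tcp-lid -0.0007093469738151843
lid LR mid [ 0.63212366 -0.09900603  0.1245    ] jar LR at rim/coaster LR [ 0.63160013 -0.09890049  0.006     ]
```

The crops show the lid about 2 mm short of the jar axis along x (the earlier far-edge reading used the wrong edge height). I'll shift forward 1.8 mm and lower.

>>> {"api": "apply_moves", "payload": {"rows": [{"slide": [0.0005,-0.0018,0.003],"dr": [0,0,0],"gripper": -1},{"slide": [0,0,0.004],"dr": [0,0,0],"gripper": -1},{"slide": [0,0,0.003],"dr": [0,0,0],"gripper": -1},{"slide": [0,0,0.002],"dr": [0,0,0],"gripper": -1},{"slide": [0,0,0],"dr": [0,0,0],"gripper": -1},{"slide": [0,0,0],"dr": [0,0,0],"gripper": -1}]}}

```text
time: 27.35
tool_pos: [0.6287, -0.0991, 0.0956]
ee_rot: [0.0, 0.75, -0.661, 0.0]
force: [0.4, 0.2, -0.0]
grip_width: 0.0659
```

```bash
python3 - <<'E'
from wl import *
plan(.6290,-.1000,.0935,-82.8)
E
```

```text
t 27.35 pos [ 0.6287 -0.0991  0.0956] yaw -82.79 F [ 0.42  0.25 -0.03] w 0.0659 j6 1.18
rot first dr [ 0.0001 -0.0004  0.0002] then slide [ 0.0009 -0.0002  0.0021]  | slide with current R [ 0.0009 -0.0002  0.0021]
```

No force yet, with the plug about 3 mm into the mouth.

>>> {"api": "apply_moves", "payload": {"rows": [{"slide": [0.0004,0,0.0015],"dr": [0,0,0],"gripper": -1},{"slide": [0,0,0.0005],"dr": [0,0,0],"gripper": -1},{"slide": [0,0,0],"dr": [0,0,0],"gripper": -1},{"slide": [0,0,0],"dr": [0,0,0],"gripper": -1}]}}

```text
time: 27.75
tool_pos: [0.6288, -0.0996, 0.0938]
ee_rot: [0.0, 0.75, -0.661, 0.0]
force: [-0.4, 0.4, -0.4]
grip_width: 0.066
```

```bash
python3 - <<'E'
from wl import *
plan(.6290,-.1000,.0935,-82.8)
s,_=capture("side");crop(s,270,180,110,100,6,"pics/s18.png")
E
```

```text
t 27.75 pos [ 0.6288 -0.0996  0.0938] yaw -82.79 F [-0.35  0.36 -0.44] w 0.066 j6 1.18
rot first dr [-0.0001 -0.0005  0.0002] then slide [ 0.0004 -0.0001  0.0003]  | slide with current R [ 0.0004 -0.0001  0.0003]
```

View pics/s18.png

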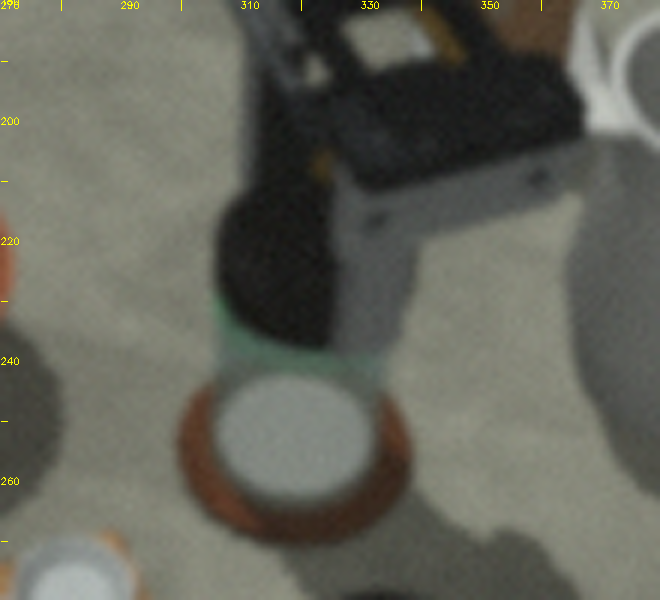

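The lid sits evenly at the rim. Release slowly and back off straight up.

>>> {"api": "apply_moves", "payload": {"rows": [{"slide": [0,0,0.0005],"dr": [0,0,0],"gripper": -1},{"slide": [0,0,0],"dr": [0,0,0],"gripper": -1},{"slide": [0,0,0],"dr": [0,0,0],"gripper": 0.6},{"slide": [0,0,0],"dr": [0,0,0],"gripper": 0.8},{"slide": [0,0,0],"dr": [0,0,0],"gripper": 0.9},{"slide": [0,0,0],"dr": [0,0,0],"gripper": 0.9},{"slide": [0,0,0],"dr": [0,0,0],"gripper": 0.9},{"slide": [0,0,-0.02],"dr": [0,0,0],"gripper": 0.9},{"slide": [0,0,-0.04],"dr": [0,0,0],"gripper": 0.9},{"slide": [0,0,-0.045],"dr": [0,0,0],"gripper": 0.9},{"slide": [0,0.03,-0.02],"dr": [0,0,0],"gripper": 0.9}]}}

```text
time: 28.9
tool_pos: [0.6035, -0.1038, 0.2221]
ee_rot: [-0.002, 0.751, -0.661, 0.004]
force: [0.2, -0.4, 0.4]
grip_width: 0.0893
```

>>> {"api": "apply_moves", "payload": {"rows": [{"slide": [0,0.045,0],"dr": [0,0,0],"gripper": 0.9},{"slide": [0,0.045,0],"dr": [0,0,0],"gripper": 0.9},{"slide": [0.02,0.045,0],"dr": [0,0,0],"gripper": 0.9},{"slide": [0.04,0.045,0],"dr": [0,0,0],"gripper": 0.9},{"slide": [0.045,0.02,0],"dr": [0,0,0],"gripper": 0.9},{"slide": [0.045,0,0],"dr": [0,0,0],"gripper": 0.9},{"slide": [0.045,0,0],"dr": [0,0,0],"gripper": 0.9},{"slide": [0.045,0,0],"dr": [0,0,0],"gripper": 0.9},{"slide": [0.045,0,0],"dr": [0,0,0],"gripper": 0.9},{"slide": [0,0,0],"dr": [0,0,0],"gripper": 0.9},{"slide": [0,0,0],"dr": [0,0,0],"gripper": 0.9}]}}

```text
time: 30.0
tool_pos: [0.4427, -0.4039, 0.2176]
ee_rot: [-0.0, 0.75, -0.662, -0.001]
force: [0.5, 0.8, -0.4]
grip_width: 0.0891
```

```bash
python3 - <<'E'
from wl import *
plan(.6290,-.1000,.0935,-82.8)
s,_=capture("side");cv2.imwrite("pics/s19.png",s);crop(s,270,180,110,100,6,"pics/s19c.png")
t,d=capture("top");cv2.imwrite("pics/t19.png",t);np.save("t19.npy",d);crop(t,225,160,160,165,4,"pics/t19c.png")
E
```

```text
t 30.0 pos [ 0.4427 -0.4039  0.2176] yaw -82.88 F [ 0.52  0.77 -0.4 ] w 0.0891 j6 0.59
rot first dr [ 0.0006  0.0012 -0.0015] then slide [-0.2782 -0.2229  0.1241]  | slide with current R [-0.2783 -0.2226  0.1243]
```

View pics/t19c.png

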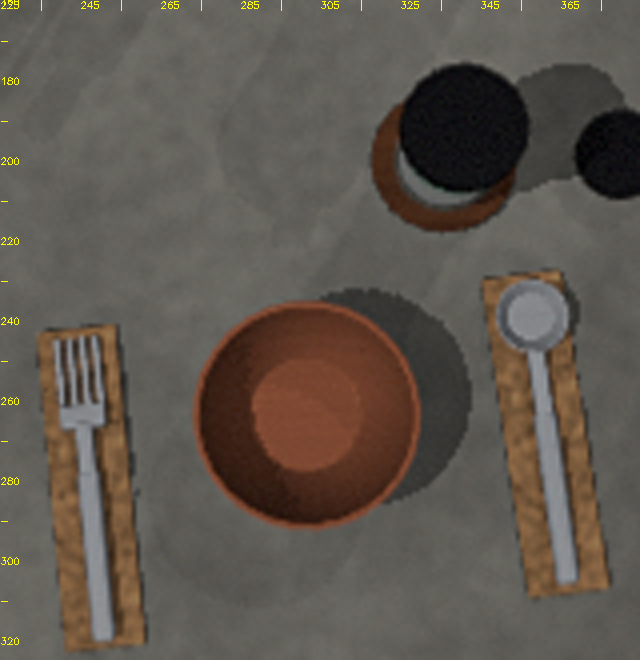

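View pics/s19c.png

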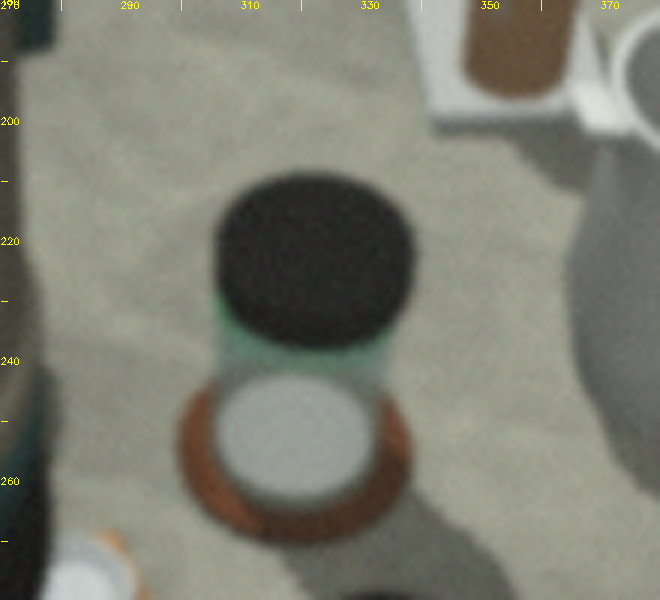

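View pics/t19.png

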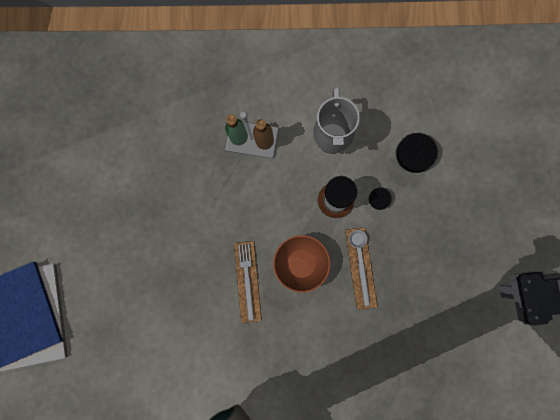

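```bash
python3 - <<'E'
from h import *
d=np.load("t19.npy");P=camera_params("top")
V,U=np.mgrid[:420,:560]
q=cv2.undistortPoints(np.stack([U,V],-1).reshape(-1,1,2).astype(float),P["camera_matrix"],P["distortion"]).reshape(420,560,2)
W=np.concatenate([q,np.ones((420,560,1))],-1)*d[...,None]@P["T"][:3,:3].T*1.0
W=(np.concatenate([q,np.ones((420,560,1))],-1)*d[...,None])@P["T"][:3,:3].T+P["T"][:3,3]
w=W[168:215,315:365].reshape(-1,3);m=(d[168:215,315:365].ravel()>0)&(w[:,2]>.095)&(w[:,2]<.125);w=w[m]
A=np.c_[w,np.ones(len(w))];co=np.linalg.lstsq(np.c_[w[:,:2]-w[:,:2].mean(0),np.ones(len(w))],w[:,2],rcond=None)[0]
print("lid n",len(w),w.mean(0).round(4),"tilt deg",np.degrees(np.arctan(co[:2])).round(2),"ext",np.ptp(w[:,:2],axis=0).round(4))
A=lambda X,Y,z:at("top",225+(X+.5)/4-.5,160+(Y+.5)/4-.5,z)
def seg(n,e,h,r,ang):
    m=(e+h)/2;v=e-h;u=np.array([np.cos(np.radians(ang)),np.sin(np.radians(ang))]);k=m[:2]-r
    print(n,m.round(4),np.linalg.norm(v).round(4),np.degrees(np.arctan2(v[1],v[0])).round(2),"along",(k@u).round(4),"across",(k@[-u[1],u[0]]).round(4))
seg("fork",A(78,338,.009),A(103,641,.010),np.array([.4416,.1026]),6.0)
seg("spoon",A(533,280,.013),A(568,584,.010),np.array([.4731,-.1529]),7.0)
# rim side fit
from scipy.optimize import least_squares
def fit(z,D,B,g,n="side"):
    th=np.linspace(0,2*np.pi,180)
    def res(k):
        u=proj(n,np.c_[k[0]+D/2*np.cos(th),k[1]+D/2*np.sin(th),0*th+z]);return np.array([u[:,0].min(),u[:,0].max(),u[:,1].max()])-B
    o=least_squares(res,g,x_scale=1e-3,diff_step=1e-4);print(o.x.round(4),o.fun.round(1))
f=lambda X,o:o+(X+.5)/6-.5
print("floor side");fit(.009,.054,np.array([f(216,270),f(378,270),f(502,180)]),[.628,-.1])
print("lid side bottom");fit(.091,.066,np.array([f(215,270),f(415,270),f(349,180)]),[.628,-.1])
print("coaster side");fit(.006,.084,np.array([f(178,270),f(413,270),f(546,180)]),[.628,-.1])
E
```

```text
lid n 819 [ 0.6276 -0.0977  0.1082] tilt deg [ 1.17 -0.54] ext [0.0643 0.0632]
fork [0.4412 0.1025 0.0095] 0.1685 5.59 along -0.0004 across -0.0001
spoon [ 0.4737 -0.1544  0.0115] 0.1687 5.52 along 0.0005 across -0.0015
floor side
[ 0.627  -0.0996] [ 0.6 -0.6  0. ]
lid side bottom
[ 0.6293 -0.0959] [-0.2  0.2 -0. ]
coaster side
[ 0.6263 -0.1007] [-0.4  0.4 -0. ]
```

```bash
python3 - <<'E'
from h import *
d=np.load("t19.npy");P=camera_params("top")
V,U=np.mgrid[:420,:560]
q=cv2.undistortPoints(np.stack([U,V],-1).reshape(-1,1,2).astype(float),P["camera_matrix"],P["distortion"]).reshape(420,560,2)
W=(np.concatenate([q,np.ones((420,560,1))],-1)*d[...,None])@P["T"][:3,:3].T+P["T"][:3,3]
def tilt(n,y0,y1,x0,x1,lo,hi):
    w=W[y0:y1,x0:x1].reshape(-1,3);m=(d[y0:y1,x0:x1].ravel()>0)&(w[:,2]>lo)&(w[:,2]<hi);w=w[m]
    co=np.linalg.lstsq(np.c_[w[:,:2]-w[:,:2].mean(0),np.ones(len(w))],w[:,2],rcond=None)[0];print(n,len(w),np.degrees(np.arctan(co[:2])).round(2),co[2].round(4),w[:,2].std().round(4))
tilt("lid inner",182,202,331,351,.095,.125)
tilt("lidL",140,165,405,428,.02,.045)
tilt("table",60,100,150,220,-.02,.02)
tilt("table2",170,400,180,230,-.02,.02)
E
```

```text
lid inner 398 [-0.39  0.43] 0.1085 0.0015
lidL 574 [-0.33  0.35] 0.0321 0.0016
table 2794 [0.14 0.  ] -0.0004 0.0017
table2 11441 [ 0.07 -0.04] -0.0008 0.0016
```

The lid is level: its tilt is within noise of the big lid lying on the table. Its top is at 0.109 m, the seated height. Handing in.

```bash
python3 -c "
from station import *
print(get_obs()['time'],sign_off())"
```

```text
the job is handed in; nothing more can be done
30.1 None
```

The breakfast place is laid and the job was handed in at 30.1 s. I did it in the order asked: fork on the left rest, spoon on the right rest, jar on the coaster, then the middle lid (66 mm across) on the jar.

What the last checks showed:
- **Fork:** about 0.4 mm off the rest's centre along its length, handle towards the diner.
- **Spoon:** about 0.5 mm off along its rest and 1.5 mm off sideways, handle towards the diner. It reads about 1.5° off the rest's direction.
- **Jar:** upright, with its floor within about 0.5 mm of the coaster's centre in the wrist view.
- **Lid:** level, with its top at 0.109 m, which is the seated height.
- **Bowl, jug and cruet stand:** in the same place in the top picture before and after.

The checks disagreed on how well the lid is centred. The top camera puts it about 2 mm from the coaster's centre in y, and a rough side-camera fit puts it 3–4 mm off the jar's floor. The gripper's position when it let go of the jar and of the lid agreed to within 1 mm. All of these are within the plug's 4 mm of play, so I left the lid as it was.

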